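# Find the soft clamp pad with the pin gauge and push it into the reject bay

### The job

One of the three round clamp pads has gone soft: find it by pressing the standing spring-pin gauge down on the middle of the pads until its foot rests on the wooden rim, and reading how far the pin sinks into the rubber (deep, and keeping the dent, means soft). Once you have tested the soft one that way, stand the gauge upright on the bench again and push the soft pad along the bench into the empty wide middle bay of the sorting rack until it is wholly inside, past the bay's mouth. Leave the two sound pads, the jar and the cups standing where they are.

Things in the scene. Friction and masses are not known exactly. Their poses are not given: they have to be found in the camera images.
- pad_a: one of three like round clamp pads, loose on the bench: turned wooden body 92 mm across, 45 mm high (too wide to grip), with a 47 mm black rubber cushion flush with the rim in the middle of its top; about 0.4 kg. Origin at the centre of its underside, z up. One pad, any of them, is soft: the pin sinks about 13 mm into it; 3 to 4 mm into a sound one
- pad_b: one of three like round clamp pads, loose on the bench: turned wooden body 92 mm across, 45 mm high (too wide to grip), with a 47 mm black rubber cushion flush with the rim in the middle of its top; about 0.4 kg. Origin at the centre of its underside, z up. One pad, any of them, is soft: the pin sinks about 13 mm into it; 3 to 4 mm into a sound one
- pad_c: one of three like round clamp pads, loose on the bench: turned wooden body 92 mm across, 45 mm high (too wide to grip), with a 47 mm black rubber cushion flush with the rim in the middle of its top; about 0.4 kg. Origin at the centre of its underside, z up. One pad, any of them, is soft: the pin sinks about 13 mm into it; 3 to 4 mm into a sound one
- face_a (a point): middle of the top of the cushion of pad_a: 45 mm above the pad's underside as long as the rubber is undented. A sound cushion springs back when let go; a soft one keeps its dent
- face_b (a point): middle of the top of the cushion of pad_b: 45 mm above the pad's underside as long as the rubber is undented. A sound cushion springs back when let go; a soft one keeps its dent
- face_c (a point): middle of the top of the cushion of pad_c: 45 mm above the pad's underside as long as the rubber is undented. A sound cushion springs back when let go; a soft one keeps its dent
- gauge: spring-pin gauge standing on its foot, 0.6 kg: foot disc 76 mm across, 12 mm high; above it a plain round upright column 26 mm across (grip it at about 85 mm, between 65 and 110 mm) with a 29 mm cap, top at 126 mm. Origin at the centre of the foot's underside, z up. A pin 8 mm thick comes out of the middle of the foot
- gauge_ring (a point): centre of the underside of the gauge's dark reading ring, 38 mm across, 6 mm high, which slides on the lowest part of the column with the pin: 31 mm above the foot's underside when the pin is fully in, 13 mm when fully out
- gauge_pin (a joint): how far the pin stands out below the foot (m): 0 fully in (gauge standing on the bench), 0.018 fully out in the air; with the foot on a pad's rim, the depth it has sunk in the cushion. Its spring, 0.22 N/mm, pushes it out with 0.4 N at full length and 4.4 N fully in, less than the gauge's weight
- pin_tip (a point): the flat end of the gauge's pin, on the gauge's axis
- rack: plywood sorting rack fixed to the bench: no floor, walls 45 mm high, 10 mm thick, 300 mm long (its y), three bays open to its -x side. The empty middle bay is 120 mm wide about y = 0, from its mouth at x = -0.067 to the back wall at x = 0.060; outer bays, 70 mm wide about y = +-0.105, each hold a cup. Origin at bench level, centre of the middle bay; x into the bays, z up
- beam: heavy timber lying fixed along the far side of the bench, 80 mm wide (x), 920 mm long (y), its top 82 mm above the bench. Origin at the centre of its underside
- pine_board: flat pine board lying fixed on the bench along its far side, 112 mm wide (x), 605 mm long (y), 20 mm thick. Origin at the centre of its underside
- jar: screw jar, 72 mm across, 102 mm high, standing loose on the bench; a bystander. Origin at the centre of its underside
- cup_near: turned wooden cup, 52 mm across, 50 mm high, standing loose on the bench near the pads; a bystander. Origin at the centre of its underside
- cup_left: turned wooden cup, 52 mm across, 60 mm high, standing loose in the rack's outer bay at y = -0.105; a bystander. Origin at the centre of its underside
- cup_right: turned wooden cup, 52 mm across, 46 mm high, standing loose in the rack's outer bay at y = +0.105; a bystander. Origin at the centre of its underside
Things that resemble listed ones, but are neither listed nor needed, are in the scene too. Leave any turquoise look-alike of the gauge alone.

How it is judged (in metres and radians):
On the way:
1. the gauge's pin, held upright, is pressed at least 9 mm deep into the soft pad's cushion (((z of pin_tip in the frame of pad_a below 0.036 m and horizontal distance between pin_tip and pad_a below 0.018 m) or (z of pin_tip in the frame of pad_b below 0.036 m and horizontal distance between pin_tip and pad_b below 0.018 m) or (z of pin_tip in the frame of pad_c below 0.036 m and horizontal distance between pin_tip and pad_c below 0.018 m)) and angle between gauge's own z axis and vertical below 0.15 rad), for 0.2 s.
At the end, for the whole second after the job is handed in: The soft pad rests flat on the bench wholly inside the middle bay (at most 2 mm proud of the mouth), its cushion still dented over 7 mm; the gauge stands upright on its foot on the bench, at rest; sound pads, jar and cups stand within 40 mm of where they were (((x of pad_a in the frame of rack between -0.023 and 0.025 m and y of pad_a in the frame of rack between -0.02 and 0.02 m and height (world z) of pad_a below 0.006 m and angle between pad_a's own z axis and vertical below 0.08 rad and linear speed of pad_a below 0.02 m/s and z of face_a in the frame of pad_a below 0.038 m and distance of each of pad_b, pad_c from where it was at the start of the episode below 0.04 m and angle between each of pad_b, pad_c's own z axis and vertical below 0.15 rad) or (x of pad_b in the frame of rack between -0.023 and 0.025 m and y of pad_b in the frame of rack between -0.02 and 0.02 m and height (world z) of pad_b below 0.006 m and angle between pad_b's own z axis and vertical below 0.08 rad and linear speed of pad_b below 0.02 m/s and z of face_b in the frame of pad_b below 0.038 m and distance of each of pad_a, pad_c from where it was at the start of the episode below 0.04 m and angle between each of pad_a, pad_c's own z axis and vertical below 0.15 rad) or (x of pad_c in the frame of rack between -0.023 and 0.025 m and y of pad_c in the frame of rack between -0.02 and 0.02 m and height (world z) of pad_c below 0.006 m and angle between pad_c's own z axis and vertical below 0.08 rad and linear speed of pad_c below 0.02 m/s and z of face_c in the frame of pad_c below 0.038 m and distance of each of pad_a, pad_b from where it was at the start of the episode below 0.04 m and angle between each of pad_a, pad_b's own z axis and vertical below 0.15 rad)) and angle between gauge's own z axis and vertical below 0.08 rad and height (world z) of gauge between -0.006 and 0.006 m and linear speed of gauge below 0.02 m/s and distance of each of jar, cup_near, cup_left, cup_right from where it was at the start of the episode below 0.04 m and angle between each of jar, cup_near, cup_left, cup_right's own z axis and vertical below 0.15 rad); the robot touches nothing.
It fails at once if the jar, a cup or more than one pad is shoved more than 40 mm, or one is knocked over (distance of any of jar, cup_near, cup_left, cup_right from where it was at the start of the episode above 0.04 m or angle between any of jar, cup_near, cup_left, cup_right, pad_a, pad_b, pad_c's own z axis and vertical above 0.5 rad or distance of each of pad_b, pad_c from where it was at the start of the episode above 0.04 m or distance of each of pad_a, pad_c from where it was at the start of the episode above 0.04 m or distance of each of pad_a, pad_b from where it was at the start of the episode above 0.04 m).
It fails at once if the gauge is knocked over or dropped on its side (angle between gauge's own z axis and vertical above 0.7 rad).
It also fails if it takes over 72 s, if anything falls off the work surface, if the arm or the gripper's body presses on something with over 40 N, if the wrist force passes 120 N, or if a joint passes its speed limit or range.

### The arm

A 6-joint arm with a two-finger parallel gripper is mounted at the origin on a cart in front of the work surface, level with it; the furniture and walls round the work are solid. World frame = base frame: x ahead of the robot, y to its left, z up, the work surface at z = 0. Lengths are in mm, angles in rad, forces in N, time in s.
With the tool pointing down it reaches from about 275 to 975 mm from the base axis. Payload 8.4 kg.
Tool frame: the origin (TCP) lies between the finger pads; the fingertips stand 22 mm ahead of it and the grasp point (between the pads) lies 3 mm ahead of it; x points along the fingers, y is the direction in which the jaws open and shut, and the axes are right-handed (so a half turn about x gives the same grasp; the last joint's range is limited). The gripper opens to 92 mm and grips with 3 to 60 N. Pads are 20 mm wide; open, the fingers measure 128 mm over their backs; the gripper's body (75 mm by 189 mm) begins 69 mm behind the grasp point.
Start: joints at [1.1, 0.353, 1.633, -0, 1.155, -0.002], TCP at [282.384, 557.572, 205.283] pointing down, gripper open.
Joint ranges: [-2.63, 2.63], [-0.92, 2.1], [0.06, 2.66], [-1.3, 4.44], [0, 2.69], [-3.02, 3.02]. Speed limits (rad/s): [2.22, 2.22, 2.79, 3.14, 3.14, 3.14].

### API

Orientations are given as a unit quaternion [w, x, y, z].
In Python, from rig import manip gives the robot as it stands.
- The arm moves only by the tool carry_out, never from a script. Its argument "series" is one flat list of numbers, 7 for each row, row after row: the shift along the tool's x, y, z in mm, then the turn, a rotation vector about the tool's x, y, z in degrees, then the opening in per cent of the stroke, from 0 (shut) to 100 (fully open). In form: [x, y, z, rx, ry, rz, hand, x, y, z, rx, ry, rz, hand, ...]. A call has 1 to 20 rows; each row is the pose to reach, as a shift and turn from the pose commanded when the call began, along the tool's axes at that moment; what a row does not reach only later rows make up. A row lasts 1/12 s, in which the tool goes at most 41.7 mm and 7.16 degrees, less where a joint would pass 70% of its speed; a pose out of reach is approached as far as the arm can. A call with a gripper value outside its range is refused whole. The fingers move at their own pace and stop on an object; the grip force is fixed at half the most. Time passes only in rows, so rows that repeat a pose let the fingers close. It gives the time, the measured TCP pose, the force and the opening at its end, in the units of the state.
- manip.read_state(): the state, without advancing time (a new reading comes with each control period).
- manip.get_image(name): name is "side" or "top" or "wrist"; returns the picture (480x640x3 uint8, red, green, blue); there is no depth.
- manip.camera_params(name): a dict with "intrinsics" (3x3 intrinsics, pixels), "D" ([k1, k2, p1, p2, k3] as OpenCV has them; the pictures are not rectified), "pose" (4x4, takes a point from camera to world coordinates). Camera axes: x right, y down, z forward; pixel columns grow to the right and rows downward; lengths in mm; the calibration is good to about 2 mm. A picture is of the moment at which its call begins: read the wrist's pose just before it. camera_params takes no time and is no camera call; for the wrist camera it gives the pose at the moment of the call.
- manip.hand_in(): hands the job in, once; it reports no verdict.
The state is a dict: "time": time; "qpos": joint angles; "joint_velocities": joint speeds; "joint_torque": joint torques, N m; "position": TCP position; "eef_rot": TCP orientation; "contact_force": force on the tool from outside, world axes, zero at the start; "moment": the same for the moment, N m; "width": opening from 0.0 (shut) to 1.0 (fully open).
Only numpy, scipy, OpenCV 4.12 (cv2) and the standard library are available. Lean on these libraries where they do the work, as an engineer would, in place of code of your own. Each camera call takes 0.05 s, during which the arm holds its last target.

## Working session

There is one attempt and no reset: what is moved stays moved. The work goes in short steps, Python scripts to look and compute and a tool call to move; the robot and the scene stay as the last step left them, time stands still between calls to the robot, and variables do not carry over. Pictures are saved under pics/ and viewed, and the job is handed in when it is done.

Besides the shell and the picture viewer there is one more tool, called after "Emit:" in YAML: its name, and indented under it one key for each argument. carry_out: Moves the arm, as the interface text tells. Its arguments: {"type":"object","properties":{"series":{"type":"array"}},"required":["series"]}

```bash
ls; mkdir -p pics; python3 - <<'E'
from rig import manip
import cv2
print(manip.read_state())
for n in ("top","side","wrist"):
    p=manip.camera_params(n); print(n,p)
    cv2.imwrite(f"pics/{n}0.png",manip.get_image(n)[:,:,::-1])
E
```

```text
pics
{'time': 0.0, 'qpos': array([ 1.09961600e+00,  3.53631284e-01,  1.63410906e+00,  2.42061927e-06,
        1.15520308e+00, -2.42474269e-03]), 'joint_velocities': array([-1.38875330e-03,  1.61830723e-03, -6.44724867e-04,  1.63383588e-03,
       -4.11554271e-05,  1.58135944e-04]), 'joint_torque': array([-1.02608345e-03, -5.93853199e+01, -3.34225988e+01,  6.97677280e-02,
        2.33923132e-02, -6.20133210e-05]), 'position': array([282.14804154, 557.13311404, 204.58496382]), 'eef_rot': array([ 0.68766076,  0.16375319,  0.68788636, -0.16468131]), 'contact_force': array([0.98654185, 0.02955302, 0.0631944 ]), 'moment': array([0.02584177, 0.00667412, 0.03250994]), 'width': 1.00023697192838}
top {'intrinsics': array([[561.96313525,   0.        , 317.36512264],
       [  0.        , 561.96313525, 243.47534323],
       [  0.        ,   0.        ,   1.        ]]), 'D': array([-0.17197749,  0.        ,  0.        ,  0.        ,  0.        ]), 'pose': array([[ 1.80423187e-02, -9.82964230e-01,  1.82909259e-01,
         3.14965789e+02],
       [-9.99831057e-01, -1.70951962e-02,  6.75364483e-03,
[... 702 characters left out ...]
4935735e+03],
       [ 0.00000000e+00,  0.00000000e+00,  0.00000000e+00,
         1.00000000e+00]])}
wrist {'intrinsics': array([[386.90175025,   0.        , 320.88850259],
       [  0.        , 386.90175025, 239.09747989],
       [  0.        ,   0.        ,   1.        ]]), 'D': array([0.00119512, 0.        , 0.        , 0.        , 0.        ]), 'pose': array([[ 4.52073102e-01,  8.59198448e-01,  2.39599534e-01,
         2.14505528e+02],
       [ 8.91980631e-01, -4.35253136e-01, -1.22168985e-01,
         5.91581072e+02],
       [-6.80954120e-04,  2.68947455e-01, -9.63154610e-01,
         3.84020341e+02],
       [ 0.00000000e+00,  0.00000000e+00,  0.00000000e+00,
         1.00000000e+00]])}
```

View pics/top0.png

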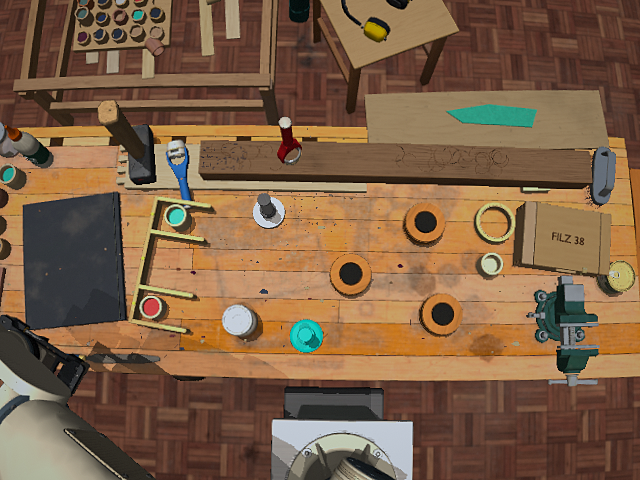

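View pics/side0.png

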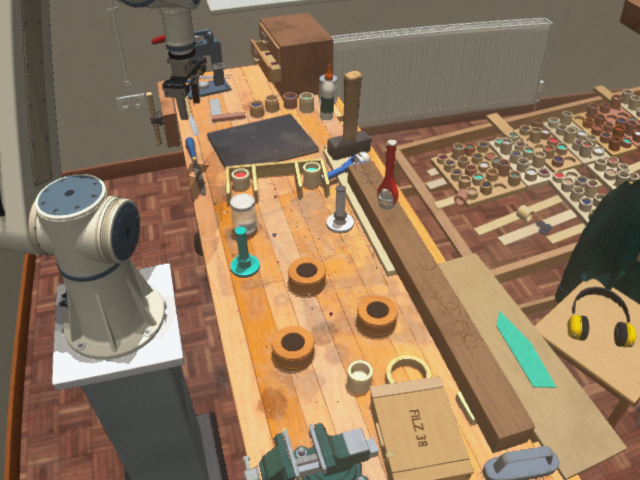

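View pics/wrist0.png

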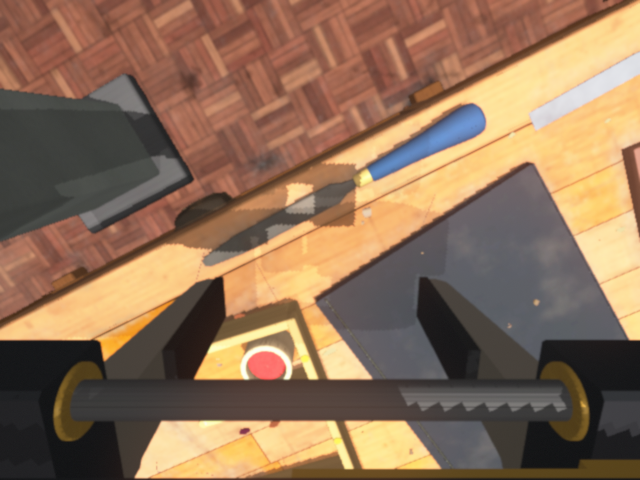

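```bash
cat > h.py <<'E'
import numpy as np, cv2
from rig import manip
def ray(n,uv,p=None):
    p=p or manip.camera_params(n)
    q=cv2.undistortPoints(np.array(uv,float).reshape(-1,1,2),p['intrinsics'],p['D']).reshape(-1,2)
    P=p['pose']; d=np.c_[q,np.ones(len(q))]@P[:3,:3].T
    return P[:3,3],d
def onz(n,uv,z,p=None):
    o,d=ray(n,uv,p); z=np.broadcast_to(np.asarray(z,float),len(d)); t=(z-o[2])/d[:,2]; return o+d*t[:,None]
def proj(n,X,p=None):
    p=p or manip.camera_params(n)
    M=np.linalg.inv(p['pose']); r,_=cv2.Rodrigues(M[:3,:3])
    return cv2.projectPoints(np.array(X,float).reshape(-1,1,3),r,M[:3,3],p['intrinsics'],p['D'])[0].reshape(-1,2)
def crop(src,dst,x0,y0,w,h,s):
    im=cv2.imread(src)[y0:y0+h,x0:x0+w]; cv2.imwrite(dst,cv2.resize(im,None,fx=s,fy=s,interpolation=cv2.INTER_CUBIC))
E
python3 - <<'E'
from h import *
crop('pics/top0.png','pics/c1.png',120,180,200,150,4)
crop('pics/top0.png','pics/c2.png',280,190,200,150,4)
crop('pics/side0.png','pics/c3.png',215,150,160,120,5)
crop('pics/side0.png','pics/c4.png',260,250,160,120,5)
E
```

```text
(no output)
```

View pics/c1.png

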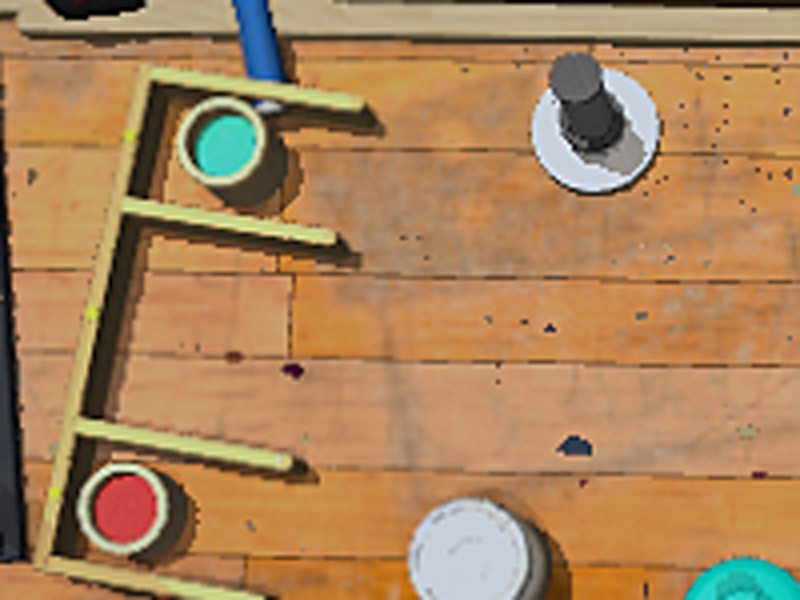

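View pics/c2.png

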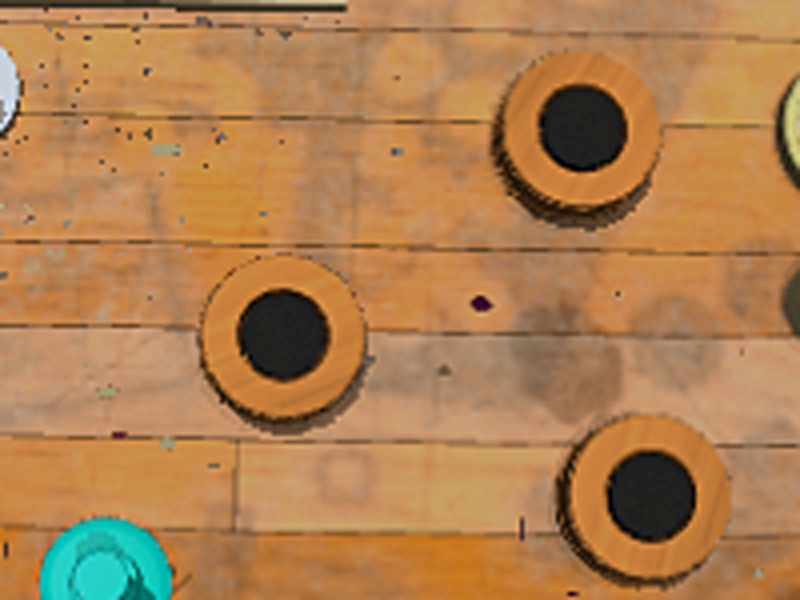

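View pics/c3.png

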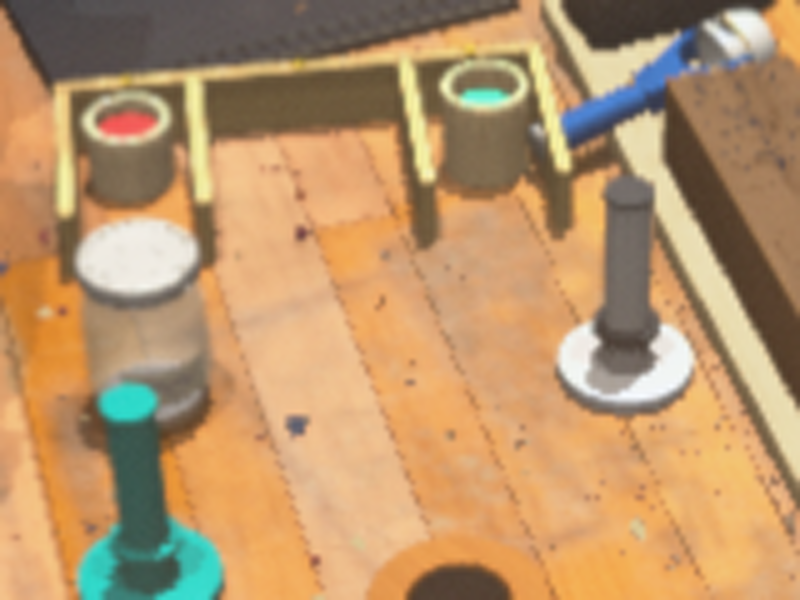

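View pics/c4.png

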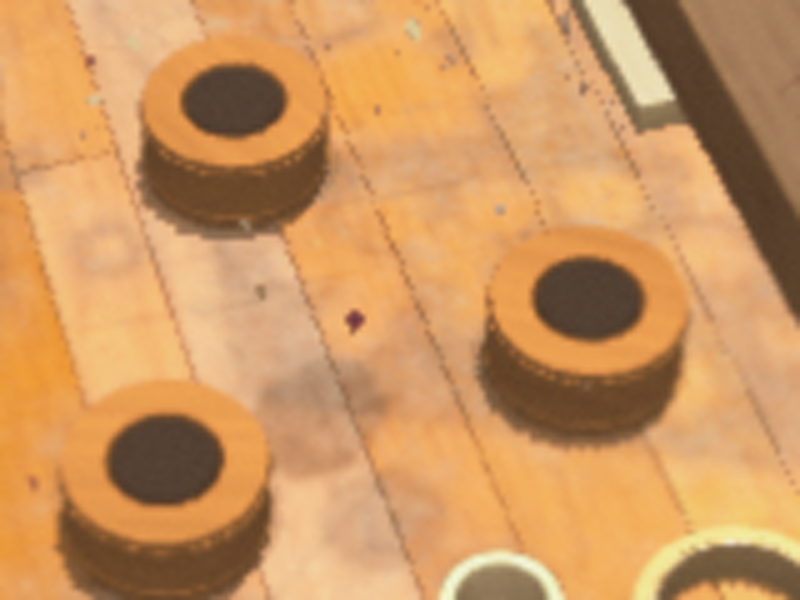

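```bash
python3 - <<'E'
from h import *
np.set_printoptions(precision=1,suppress=True)
def px(l,x0,y0,s): return (np.array(l,float)+.5)/s-.5+[x0,y0]
z1=[126,12,45,45,45,45,102,60,46]
print(onz('top',px([(576,76),(596,129),(332,238),(288,462),(148,72),(42,568),(470,560),(222,142),(124,508)],120,180,4),z1))
print('pads',onz('top',px([(583,128),(284,335),(651,496),(106,575)],280,190,4),[45,45,45,12]))
print('side',onz('side',px([(629,190),(625,363),(428,180),(203,200),(138,258)],215,150,5),[126,12,45,45,102]))
print('padsside',onz('side',px([(588,298),(234,100),(165,459)],260,250,5),45))
# beam, board
print(onz('top',[(367,190),(367,184),(200,178),(200,140),(295,155),(285,122)],[0,20,82,82,82,200]))
E
```

```text
[[628.5 181.  126. ]
 [627.1 180.2  12. ]
 [552.9 326.1  45. ]
 [424.4 344.5  45. ]
 [649.7 441.4  45. ]
 [360.5 483.6  45. ]
 [369.6 230.8 102. ]
 [604.8 390.   60. ]
 [395.8 437.4  46. ]]
pads [[ 602.6 -182.5   45. ]
 [ 480.5  -11.7   45. ]
 [ 392.9 -217.9   45. ]
 [ 346.1   86.    12. ]]
side [[625.3 178.3 126. ]
 [623.2 171.8  12. ]
 [551.  323.5  45. ]
 [422.  341.9  45. ]
 [368.2 225.6 102. ]]
padsside [[ 600.5 -184.4   45. ]
 [ 478.5  -14.2   45. ]
 [ 391.6 -220.2   45. ]]
[[687.8 -51.9   0. ]
 [696.8 -50.3  20. ]
 [686.9 332.6  82. ]
 [778.5 338.8  82. ]
 [744.  118.3  82. ]
 [774.7 135.  200. ]]
```

```bash
cat >> h.py <<'E'
from scipy.spatial.transform import Rotation as Ro
def Rt(): 
    q=manip.read_state()['eef_rot']; return Ro.from_quat(np.r_[q[1:],q[0]])
def down(yaw): # tool x down, tool y at world angle yaw (deg)
    a=np.radians(yaw); x=np.array([0,0,-1.]); y=np.array([np.cos(a),np.sin(a),0]); return Ro.from_matrix(np.c_[x,y,np.cross(x,y)])
def move(pos,yaw=None):
    s=manip.read_state(); R=Rt(); t=R.inv().apply(np.array(pos)-s['position'])
    r=np.zeros(3) if yaw is None else np.degrees((R.inv()*down(yaw)).as_rotvec())
    print('shift',np.round(t,1),'turn',np.round(r,2),'rows>=',np.ceil(np.linalg.norm(t)/41.7),np.ceil(np.linalg.norm(r)/7.16))
def st():
    s=manip.read_state(); R=Rt().as_matrix()
    print('t',round(s['time'],2),'pos',np.round(s['position'],1),'yaw y',round(np.degrees(np.arctan2(R[1,1],R[0,1])),1),'tilt',round(np.degrees(np.arccos(-R[2,0])),2),'F',np.round(s['contact_force'],1),'w',round(s['width'],3),'q',np.round(s['qpos'],2))
E
python3 - <<'E'
from h import *
st(); move((626.5,179,200),-90);move((626.5,179,200),-60);move((626.5,179,200),90)
E
```

```text
t 0.15 pos [282.2 557.2 204.7] yaw y 63.1 tilt 0.06 F [0.5 0.5 0.2] w 0.998 q [ 1.1   0.35  1.63 -0.    1.16 -0.  ]
shift [   4.9 -181.9  478. ] turn [1.5314e+02 8.0000e-02 2.0000e-02] rows>= 13.0 22.0
shift [   4.9 -181.9  478. ] turn [1.2314e+02 7.0000e-02 3.0000e-02] rows>= 13.0 18.0
shift [   4.9 -181.9  478. ] turn [-2.686e+01 -1.000e-02  6.000e-02] rows>= 13.0 4.0
```

Emit:
carry_out:
  series: [5,-182,478,-27,0,0,100,5,-182,478,-27,0,0,100,5,-182,478,-27,0,0,100,5,-182,478,-27,0,0,100,5,-182,478,-27,0,0,100,5,-182,478,-27,0,0,100,5,-182,478,-27,0,0,100,5,-182,478,-27,0,0,100,5,-182,478,-27,0,0,100,5,-182,478,-27,0,0,100,5,-182,478,-27,0,0,100,5,-182,478,-27,0,0,100,5,-182,478,-27,0,0,100,5,-182,478,-27,0,0,100,5,-182,478,-27,0,0,100]

```text
time: 1.4
position: [626.4, 178.7, 199.7]
eef_rot: [0.707, -0.0, 0.708, 0.0]
contact_force: [0.0, 0.3, 0.2]
width: 0.999
```

```bash
python3 - <<'E'
from h import *
st(); p=manip.camera_params('wrist'); im=manip.get_image('wrist'); cv2.imwrite('pics/w1.png',im[:,:,::-1]); st(); move((626.5,179,200),90)
print(proj('wrist',[(626.5,179,12),(626.5,179,126)],p))
E
```

```text
t 1.4 pos [626.4 178.7 199.7] yaw y 90.0 tilt 0.07 F [0.  0.3 0.2] w 0.999 q [ 0.28  0.4   1.58  0.    1.17 -1.3 ]
t 1.45 pos [625.8 179.7 199.9] yaw y 90.1 tilt 0.07 F [-0.1  1.3 -0.1] w 0.998 q [ 0.28  0.4   1.58  0.    1.17 -1.3 ]
shift [-0.1 -0.7  0.7] turn [ 0.11 -0.07 -0.01] rows>= 1.0 1.0
[[320.93185218 212.85177205]
 [321.15383603 246.70150966]]
```

View pics/w1.png

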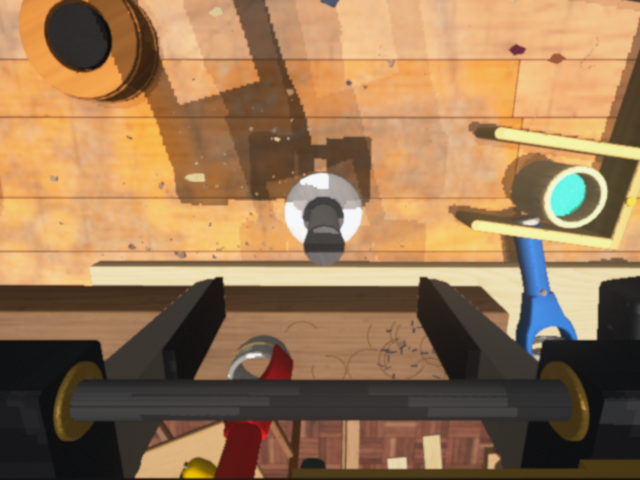

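Emit:
carry_out:
  series: [35,1,0,0,0,0,100,70,1,0,0,0,0,100,100,1,0,0,0,0,100,112,1,0,0,0,0,100,112,1,0,0,0,0,60,112,1,0,0,0,0,40,112,1,0,0,0,0,0,112,1,0,0,0,0,0,112,1,0,0,0,0,0,112,1,0,0,0,0,0,112,1,0,0,0,0,0,112,1,0,0,0,0,0]

```text
time: 2.45
position: [626.8, 180.2, 88.7]
eef_rot: [0.707, -0.001, 0.707, 0.001]
contact_force: [0.6, -0.9, -0.1]
width: 0.441
```

```bash
python3 - <<'E'
from h import *
st()
E
```

```text
t 2.45 pos [626.8 180.2  88.7] yaw y 90.1 tilt 0.03 F [ 0.6 -0.9 -0.1] w 0.441 q [ 0.28  0.52  1.66 -0.    0.96 -1.3 ]
```

Emit:
carry_out:
  series: [0,0,0,0,0,0,0,0,0,0,0,0,0,0,0,0,0,0,0,0,0,0,0,0,0,0,0,0,0,0,0,0,0,0,0,0,0,0,0,0,0,0]

```text
time: 2.95
position: [626.6, 180.3, 88.3]
eef_rot: [0.707, -0.001, 0.707, 0.001]
contact_force: [-0.1, 0.6, 1.5]
width: 0.291
```

```bash
python3 - <<'E'
from h import *
st()
E
```

```text
t 2.95 pos [626.6 180.3  88.3] yaw y 90.1 tilt 0.0 F [-0.1  0.6  1.5] w 0.291 q [ 0.28  0.52  1.66  0.    0.96 -1.3 ]
```

Emit:
carry_out:
  series: [-10,0,0,0,0,0,0,-30,0,0,0,0,0,0,-55,0,0,0,0,0,0,-80,0,0,0,0,0,0,-80,0,0,0,0,0,0,-80,0,0,0,0,0,0]

```text
time: 3.45
position: [626.9, 180.3, 168.9]
eef_rot: [0.708, -0.001, 0.707, 0.001]
contact_force: [-0.2, 0.5, -7.3]
width: 0.292
```

```bash
python3 - <<'E'
from h import *
st(); p=manip.camera_params('wrist'); cv2.imwrite('pics/w2.png',manip.get_image('wrist')[:,:,::-1]);cv2.imwrite('pics/s2.png',manip.get_image('side')[:,:,::-1])
crop('pics/s2.png','pics/c5.png',270,130,120,100,6)
x=manip.read_state()['position']; print(proj('wrist',[x+[0,0,-76],x+[0,0,-88]],p))
move((479.5,-13,168),90)
E
```

```text
t 3.45 pos [626.9 180.3 168.9] yaw y 90.1 tilt 0.1 F [-0.2  0.5 -7.3] w 0.292 q [ 0.28  0.43  1.61 -0.    1.11 -1.3 ]
[[320.14966665 242.37173065]
 [320.15538672 237.7409349 ]]
shift [  -1.  -192.5 -146.5] turn [ 0.14 -0.12  0.04] rows>= 6.0 1.0
```

View pics/w2.png

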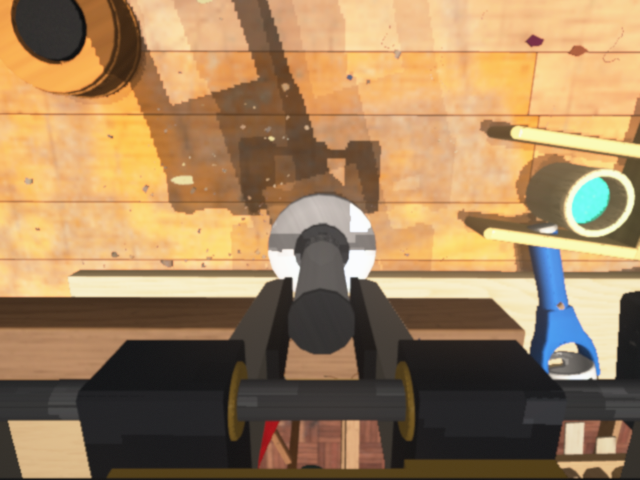

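View pics/c5.png

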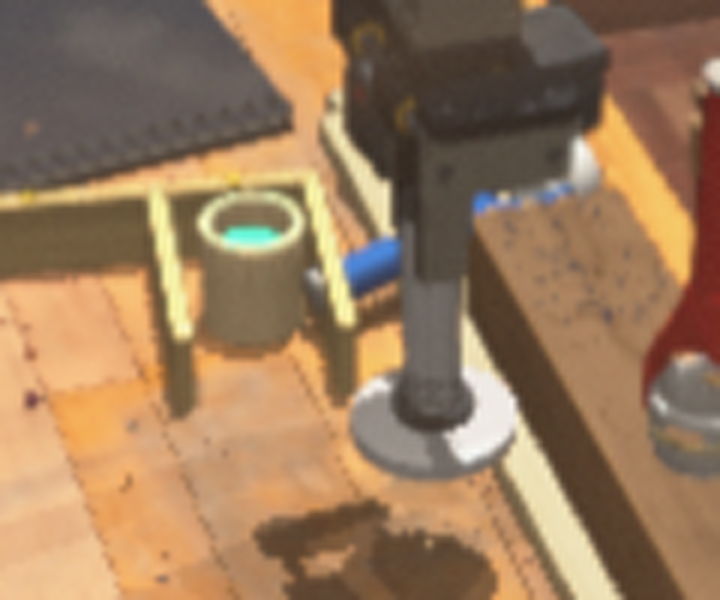

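Emit:
carry_out:
  series: [0,-36,-27,0,0,0,0,-1,-70,-53,0,0,0,0,-1,-104,-79,0,0,0,0,-1,-138,-105,0,0,0,0,-1,-170,-130,0,0,0,0,-1,-193,-147,0,0,0,0,-1,-193,-147,0,0,0,0,-1,-193,-147,0,0,0,0]

```text
time: 4.22
position: [477.3, -14.4, 167.7]
eef_rot: [0.706, 0.0, 0.709, -0.0]
contact_force: [-1.0, 1.1, -5.7]
width: 0.294
```

```bash
python3 - <<'E'
from h import *
st(); p=manip.camera_params('wrist'); cv2.imwrite('pics/w3.png',manip.get_image('wrist')[:,:,::-1]);cv2.imwrite('pics/s3.png',manip.get_image('side')[:,:,::-1])
crop('pics/s3.png','pics/c6.png',240,190,140,110,5)
x=manip.read_state()['position']; print(proj('wrist',[(x[0],x[1],45)],p))
E
```

```text
t 4.22 pos [477.3 -14.4 167.7] yaw y 90.0 tilt 0.23 F [-1.   1.1 -5.7] w 0.294 q [-0.03  0.17  1.98 -0.    1.   -1.6 ]
[[322.41831292 232.28944837]]
```

View pics/w3.png

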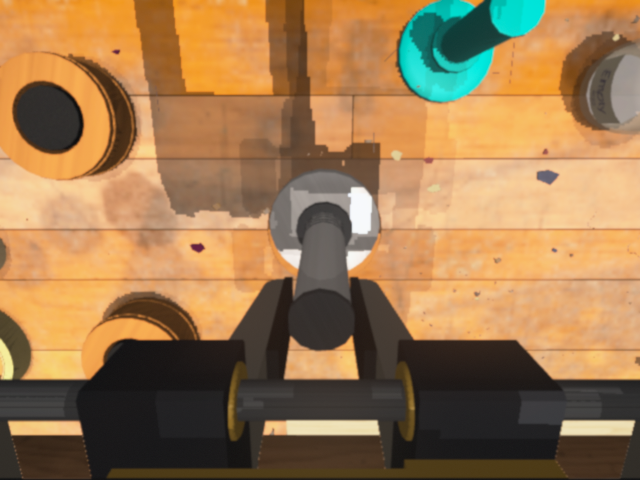

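View pics/c6.png

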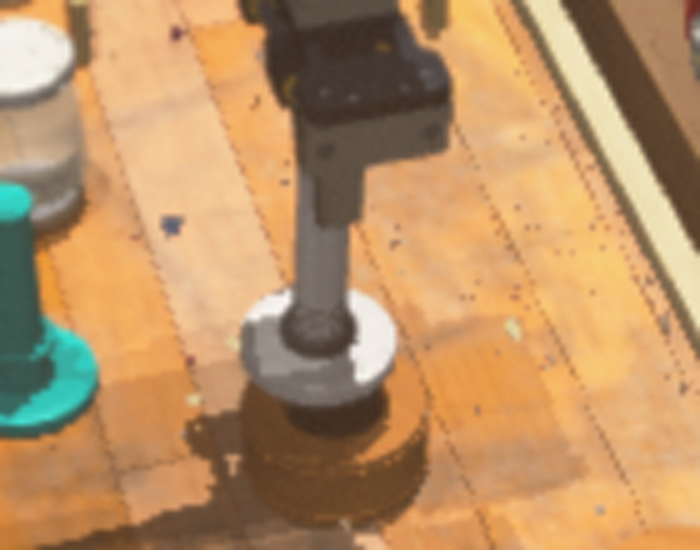

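Emit:
carry_out:
  series: [10,1,2,0,0,0,0,22,1,2,0,0,0,0,30,1,2,0,0,0,0,34,1,2,0,0,0,0,35,1,2,0,0,0,0,35,1,2,0,0,0,0,35,1,2,0,0,0,0]

```text
time: 4.9
position: [485.2, -11.3, 135.6]
eef_rot: [0.709, -0.001, 0.705, 0.001]
contact_force: [2.5, 0.9, 7.7]
width: 0.291
```

```bash
python3 - <<'E'
from h import *
st(); p=manip.camera_params('wrist'); cv2.imwrite('pics/w4.png',manip.get_image('wrist')[:,:,::-1]);cv2.imwrite('pics/s4.png',manip.get_image('side')[:,:,::-1])
crop('pics/s4.png','pics/c7.png',270,230,80,70,8)
crop('pics/w4.png','pics/c8.png',250,150,150,120,5)
x=manip.read_state()['position']
for h in (13,18,27,31): print(h,proj('side',[x+[0,0,-88+h],x+[0,0,-88+h+6],x+[0,0,-76]])-[270,230],proj('wrist',[x+[0,0,-88+h+6]],p))
E
```

```text
t 4.9 pos [485.2 -11.3 135.6] yaw y 90.2 tilt 0.3 F [2.5 0.9 7.7] w 0.291 q [-0.03  0.22  2.    0.    0.92 -1.6 ]
13 [[38.59115323 33.71987961]
 [38.54802195 31.94964961]
 [38.59832133 34.01392126]] [[320.75801227 247.86639627]]
18 [[38.55522512 32.24540153]
 [38.51191805 30.46658993]
 [38.59832133 34.01392126]] [[320.76648437 250.11525873]]
27 [[38.4901851  29.57330194]
 [38.44655969 27.77891589]
 [38.59832133 34.01392126]] [[320.78256854 254.38470196]]
31 [[38.46112517 28.37820479]
 [38.41735749 26.57684378]
 [38.59832133 34.01392126]] [[320.79008601 256.38017479]]
```

View pics/c7.png

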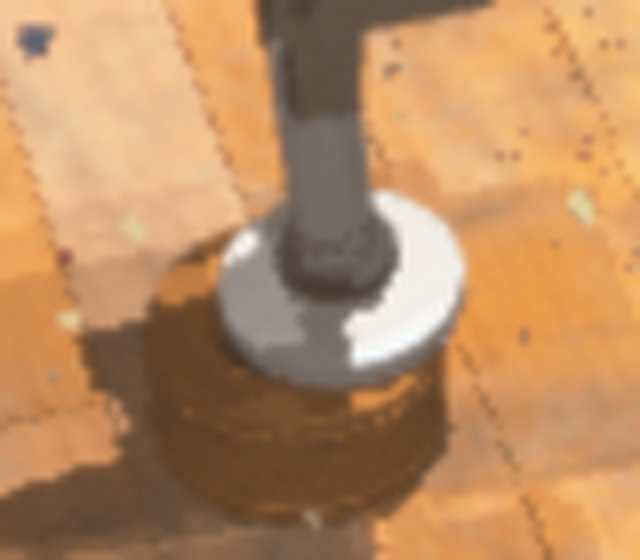

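View pics/c8.png

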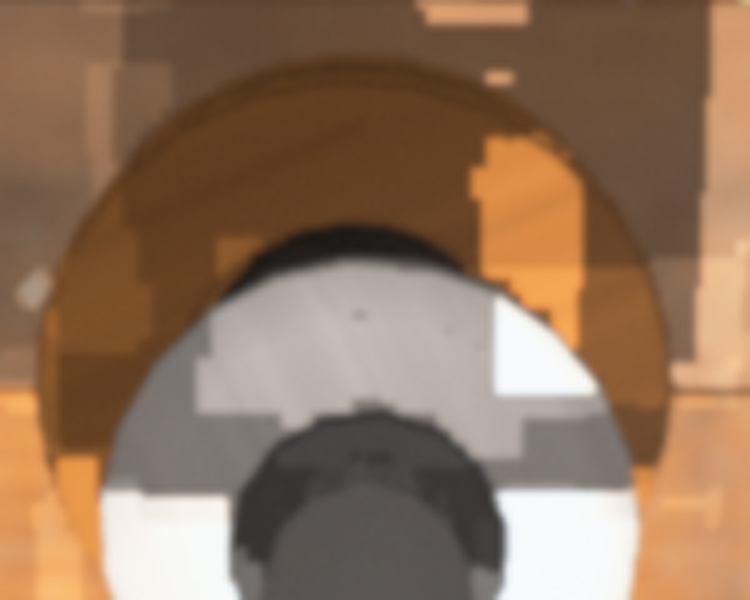

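```bash
python3 - <<'E'
from h import *
for i in range(3):
    manip.get_image('wrist'); st()
p=manip.camera_params('wrist'); cv2.imwrite('pics/w5.png',manip.get_image('wrist')[:,:,::-1]);cv2.imwrite('pics/s5.png',manip.get_image('side')[:,:,::-1])
cv2.imwrite('pics/t5.png',manip.get_image('top')[:,:,::-1])
crop('pics/s5.png','pics/c9.png',250,180,120,120,5)
crop('pics/t5.png','pics/c10.png',290,210,120,100,6)
E
```

```text
t 5.05 pos [485.1 -11.4 135.6] yaw y 90.2 tilt 0.29 F [2.6 0.5 7.4] w 0.293 q [-0.03  0.22  2.    0.    0.92 -1.6 ]
t 5.1 pos [485.1 -11.3 135.6] yaw y 90.2 tilt 0.29 F [1.7 2.1 7.4] w 0.295 q [-0.03  0.22  2.    0.    0.92 -1.6 ]
t 5.15 pos [485.1 -11.4 135.6] yaw y 90.2 tilt 0.3 F [2.  2.1 7.2] w 0.293 q [-0.03  0.22  2.    0.    0.92 -1.6 ]
```

View pics/w5.png

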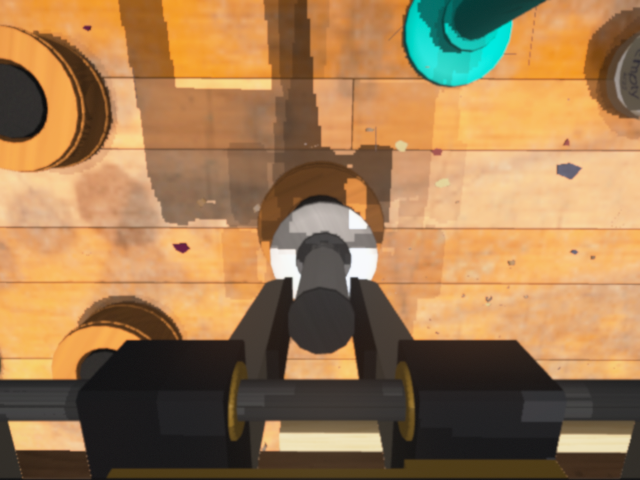

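View pics/c9.png

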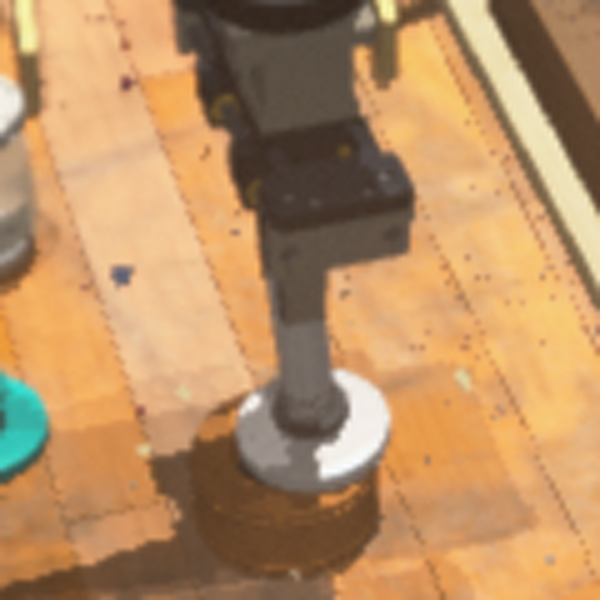

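View pics/c10.png

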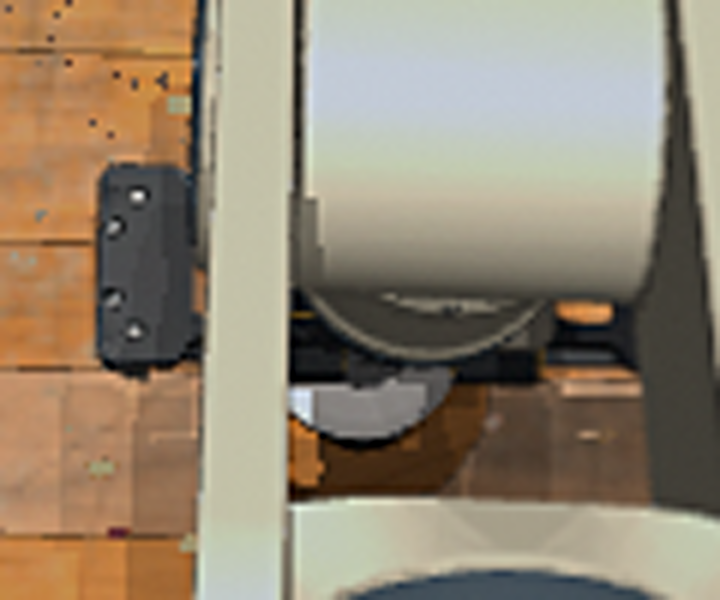

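```bash
python3 - <<'E'
from h import *
crop('pics/w5.png','pics/c11.png',240,150,160,140,5)
print(onz('wrist',[(321.5,224)],45), onz('wrist',[(324,255)],59))
x=manip.read_state()['position'];print(proj('wrist',[x+[0,0,-76]]))
print(manip.read_state()['moment'])
# pad model outline
a=np.linspace(0,2*np.pi,13)
E
```

```text
[[473.81337793 -10.84219234  45.        ]] [[492.56076668  -9.08251099  59.        ]]
[[320.77728221 244.89235881]]
[ 0.30647874 -0.37601565  0.0482043 ]
```

View pics/c11.png

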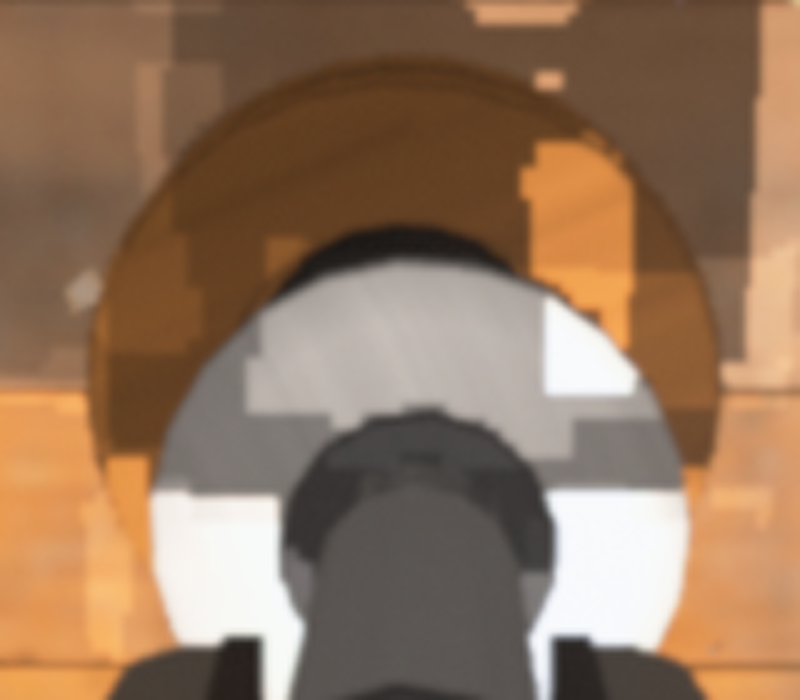

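Emit:
carry_out:
  series: [-4,0,0,0,0,0,0,-12,0,0,0,0,0,0,-20,0,0,0,0,0,0,-26,0,0,0,0,0,0,-28,0,0,0,0,0,0,-28,0,0,0,0,0,0,-28,0,0,0,0,0,0]

```text
time: 5.88
position: [482.2, -12.1, 162.4]
eef_rot: [0.707, -0.001, 0.707, 0.001]
contact_force: [0.8, -0.3, -6.2]
width: 0.291
```

```bash
python3 - <<'E'
from h import *
st(); cv2.imwrite('pics/w6.png',manip.get_image('wrist')[:,:,::-1]);cv2.imwrite('pics/s6.png',manip.get_image('side')[:,:,::-1])
st()
crop('pics/w6.png','pics/c12.png',240,150,160,140,5)
x=manip.read_state()['position'];print(proj('wrist',[x+[0,0,-76]]))
E
```

```text
t 5.88 pos [482.2 -12.1 162.4] yaw y 90.1 tilt 0.04 F [ 0.8 -0.3 -6.2] w 0.291 q [-0.03  0.18  1.97 -0.    0.99 -1.6 ]
t 5.98 pos [481.9 -12.1 162. ] yaw y 90.1 tilt 0.02 F [-0.2  0.  -5.7] w 0.293 q [-0.03  0.18  1.97 -0.    0.99 -1.6 ]
[[320.81157022 245.52210579]]
```

View pics/c12.png

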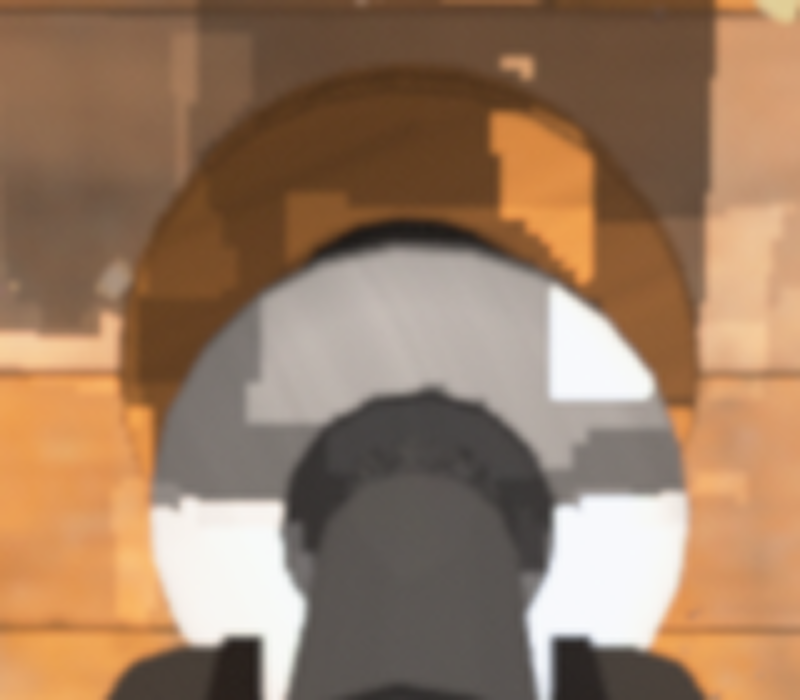

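Emit:
carry_out:
  series: [0,0,-1,0,2,0,0,0,0,-3,0,4,0,0,0,0,-4,0,6,0,0,0,0,-4,0,6,0,0,0,0,-4,0,6,0,0,0,0,-4,0,6,0,0]

```text
time: 6.48
position: [477.8, -12.1, 162.0]
eef_rot: [0.669, -0.001, 0.743, 0.001]
contact_force: [-0.0, 0.2, -6.5]
width: 0.29
```

```bash
python3 - <<'E'
from h import *
st(); cv2.imwrite('pics/w7.png',manip.get_image('wrist')[:,:,::-1]);cv2.imwrite('pics/s7.png',manip.get_image('side')[:,:,::-1])
st()
crop('pics/w7.png','pics/c13.png',240,130,160,140,5)
crop('pics/s7.png','pics/c14.png',270,210,80,80,8)
E
```

```text
t 6.48 pos [477.8 -12.1 162. ] yaw y 90.1 tilt 5.98 F [-0.   0.2 -6.5] w 0.29 q [-0.03  0.24  1.91 -0.    1.1  -1.6 ]
t 6.58 pos [477.7 -12.1 162.2] yaw y 90.1 tilt 5.98 F [-0.2  0.5 -5.9] w 0.292 q [-0.03  0.24  1.91 -0.    1.1  -1.6 ]
```

View pics/c13.png

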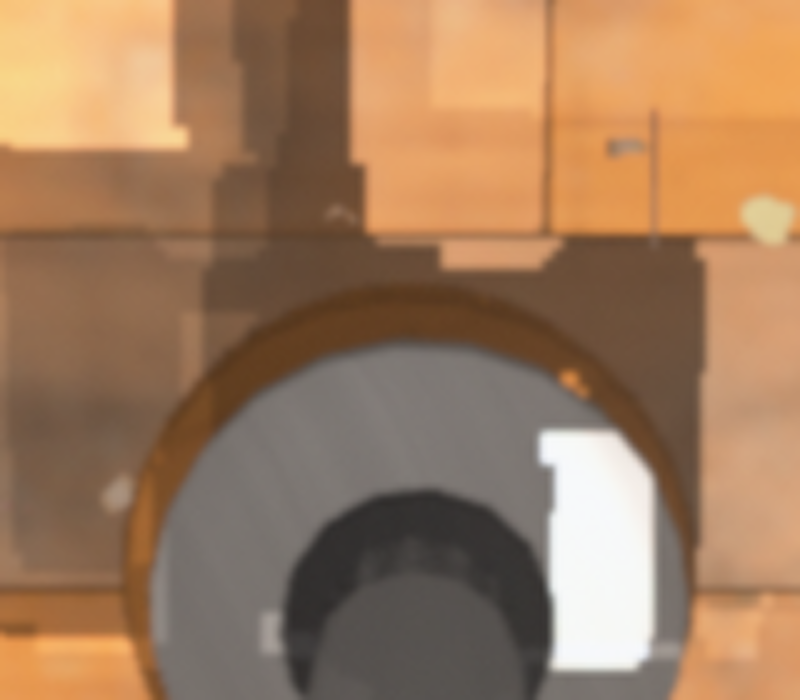

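View pics/c14.png

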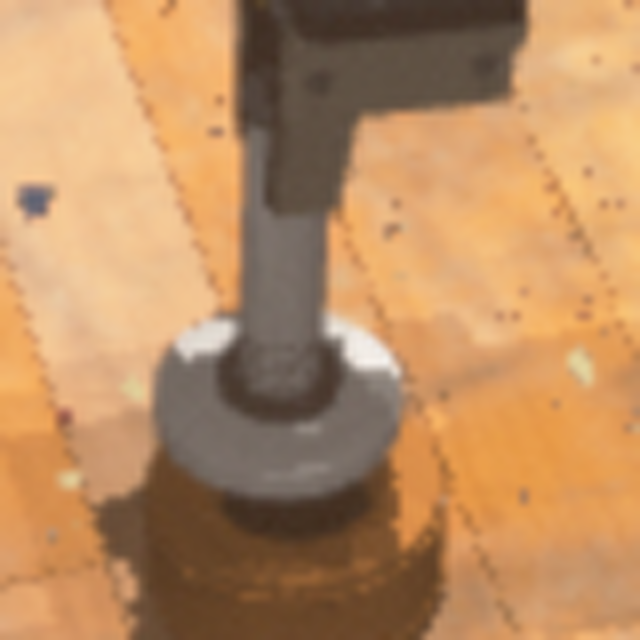

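Emit:
carry_out:
  series: [4,-1,2,0,0,0,0,10,-1,4,0,0,0,0,16,-1,4.6,0,0,0,0,21,-1,5.2,0,0,0,0,25,-1,5.6,0,0,0,0,27.5,-1,5.9,0,0,0,0,29,-1,6,0,0,0,0,30,-1,6,0,0,0,0,30,-1,6,0,0,0,0]

```text
time: 7.33
position: [482.1, -12.7, 134.7]
eef_rot: [0.67, -0.001, 0.742, 0.001]
contact_force: [-7.7, 2.0, 28.5]
width: 0.292
```

```bash
python3 - <<'E'
from h import *
st(); cv2.imwrite('pics/w8.png',manip.get_image('wrist')[:,:,::-1]);cv2.imwrite('pics/s8.png',manip.get_image('side')[:,:,::-1])
st()
crop('pics/w8.png','pics/c15.png',240,130,160,140,5)
crop('pics/s8.png','pics/c16.png',270,220,80,80,8)
E
```

```text
t 7.33 pos [482.1 -12.7 134.7] yaw y 90.1 tilt 5.88 F [-7.7  2.  28.5] w 0.292 q [-0.03  0.28  1.92 -0.    1.04 -1.6 ]
t 7.43 pos [482.1 -12.8 134.7] yaw y 90.1 tilt 5.86 F [-6.3  2.4 27.4] w 0.293 q [-0.03  0.28  1.92 -0.    1.04 -1.6 ]
```

View pics/c15.png

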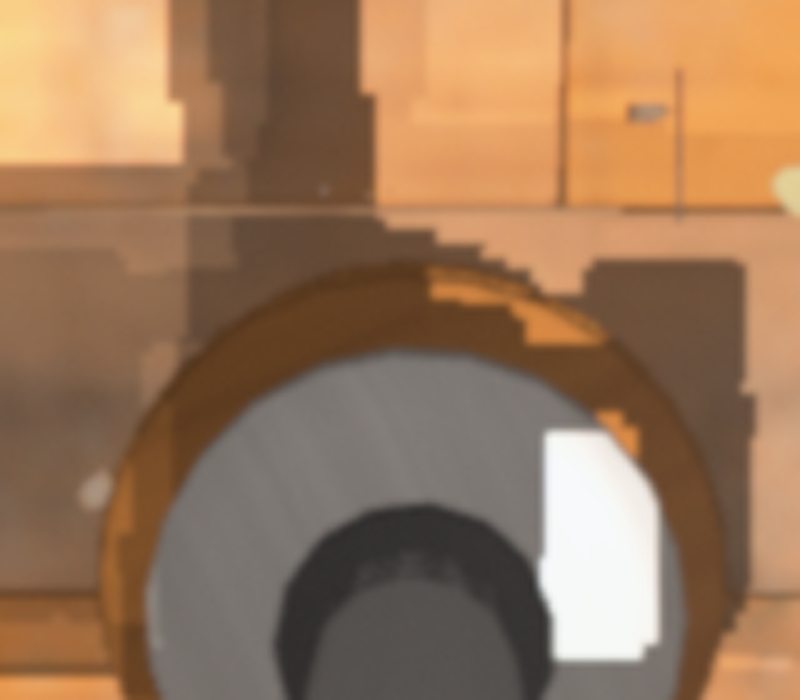

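View pics/c16.png

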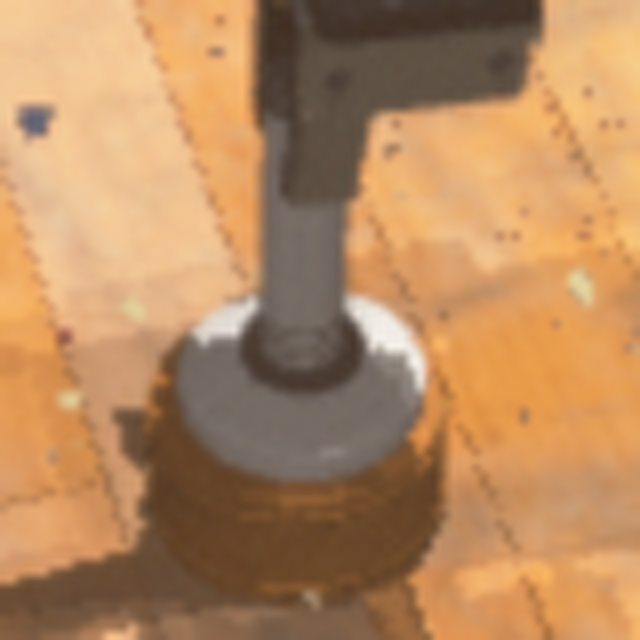

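```bash
python3 - <<'E'
from h import *
a=np.linspace(0,2*np.pi,73)
c=np.array([479.5,-13,45.])
def low(r,h,c): 
    q=proj('side',np.c_[c[0]+r*np.cos(a),c[1]+r*np.sin(a),np.full(73,c[2]+h)]); return q[:,1].max(), q[:,1].min(),q[:,0].min(),q[:,0].max()
for d in (18,13.5,4,0): print(d,(low(19,31-d,c)[0]-220)*8, (low(19,37-d,c)[1]-220)*8)
print('foot',[(low(38,h,c)[0]-220)*8 for h in (0,12)],(low(38,12,c)[1]-220)*8)
E
```

```text
18 407.2043332428261 305.83209835635034
13.5 396.6094040029784 295.1930383510062
4 374.0877205806901 272.5819281161191
0 364.54167724925355 262.9997788494288
foot [np.float64(482.4842568101726), np.float64(454.4791676571376)] 279.91492362075815
```

Emit:
carry_out:
  series: [0,0,0,0,0,0,0,0,0,0,0,0,0,0,0,0,0,0,0,0,0,-5,0,-0.5,0,0,0,0,-15,0,-1.5,0,0,0,0,-25,0,-2.5,0,0,0,0,-34,0,-3.5,0,0,0,0,-40,0,-4,0,0,0,0,-40,0,-4,0,0,0,0]

```text
time: 8.18
position: [482.0, -13.2, 173.4]
eef_rot: [0.67, -0.001, 0.742, 0.001]
contact_force: [0.2, 0.5, -6.4]
width: 0.293
```

```bash
python3 - <<'E'
from h import *
st(); move((630,30,170)); R=Rt(); print('down 10 in tool',R.inv().apply([0,0,-10]))
E
```

```text
t 8.18 pos [482.  -13.2 173.4] yaw y 90.1 tilt 5.88 F [ 0.2  0.5 -6.4] w 0.293 q [-0.03  0.23  1.89 -0.    1.13 -1.6 ]
shift [-11.8  42.8 147.7] turn [0. 0. 0.] rows>= 4.0 0.0
down 10 in tool [9.94746537e+00 9.93927419e-04 1.02368533e+00]
```

Emit:
carry_out:
  series: [-1,2,7,0,0,0,0,-2,6,22,0,0,0,0,-3,12,43,0,0,0,0,-5,19,65,0,0,0,0,-7,25,87,0,0,0,0,-9,32,109,0,0,0,0,-10,37,129,0,0,0,0,-11,41,141,0,0,0,0,-12,43,147,0,0,0,0,-12,43,148,0,0,0,0,-12,43,148,0,0,0,0,-12,43,148,0,0,0,0]

```text
time: 9.18
position: [628.4, 30.0, 168.1]
eef_rot: [0.669, -0.001, 0.744, 0.001]
contact_force: [-0.6, -0.1, -6.4]
width: 0.291
```

```bash
python3 - <<'E'
from h import *
st(); cv2.imwrite('pics/w9.png',manip.get_image('wrist')[:,:,::-1]);cv2.imwrite('pics/s9.png',manip.get_image('side')[:,:,::-1]);cv2.imwrite('pics/t9.png',manip.get_image('top')[:,:,::-1])
st()
crop('pics/s9.png','pics/c17.png',270,190,140,110,5)
crop('pics/t9.png','pics/c18.png',290,200,140,110,5)
E
```

```text
t 9.18 pos [628.4  30.  168.1] yaw y 90.1 tilt 6.09 F [-0.6 -0.1 -6.4] w 0.291 q [ 0.04  0.46  1.57  0.    1.22 -1.53]
t 9.33 pos [628.6  30.  168.6] yaw y 90.1 tilt 6.04 F [ 0.5  0.9 -7.2] w 0.297 q [ 0.04  0.45  1.57  0.    1.22 -1.53]
```

View pics/w9.png

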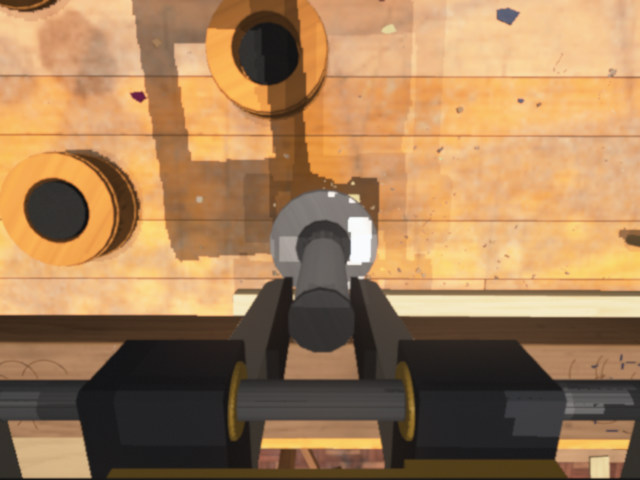

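View pics/c17.png

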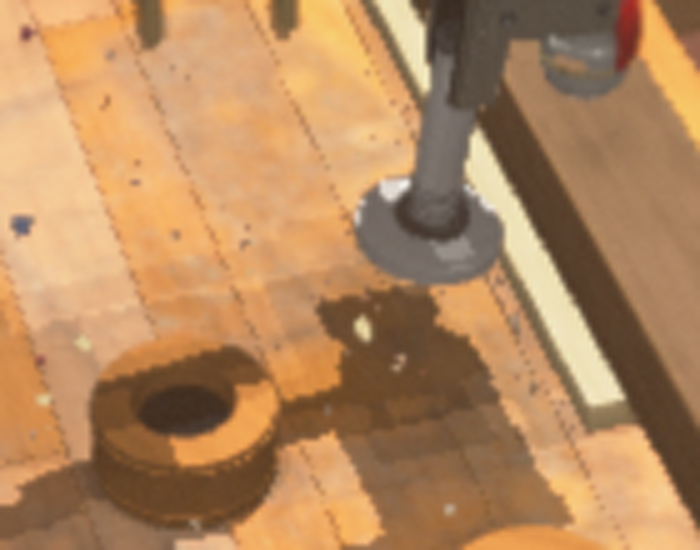

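View pics/c18.png

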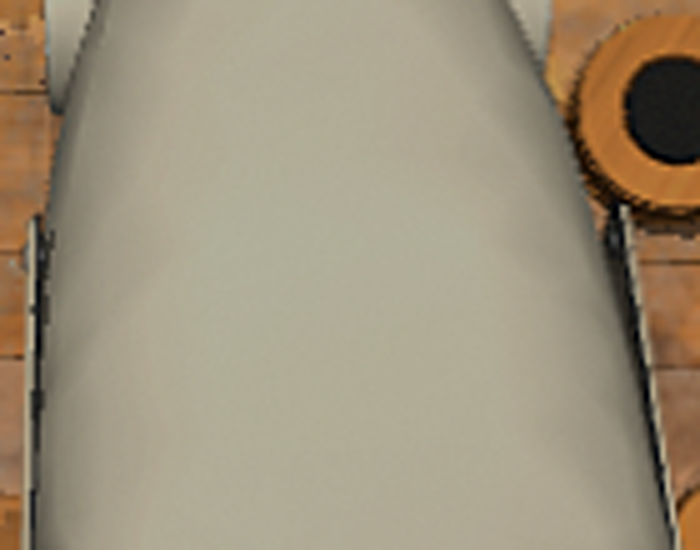

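Emit:
carry_out:
  series: [0,0,0,0,-1,0,0,0,0,0,0,-2.5,0,0,0,0,0,0,-4,0,0,0,0,0,0,-5.5,0,0,0,0,0,0,-6,0,0,0,0,0,0,-6,0,0]

```text
time: 9.83
position: [628.7, 30.2, 168.8]
eef_rot: [0.707, -0.001, 0.707, 0.001]
contact_force: [-0.0, -0.4, -5.6]
width: 0.289
```

```bash
python3 - <<'E'
from h import *
st(); cv2.imwrite('pics/s10.png',manip.get_image('side')[:,:,::-1])
st()
crop('pics/s10.png','pics/c19.png',310,160,100,100,6)
E
```

```text
t 9.83 pos [628.7  30.2 168.8] yaw y 90.1 tilt 0.03 F [-0.  -0.4 -5.6] w 0.289 q [ 0.05  0.39  1.66 -0.    1.09 -1.53]
t 9.88 pos [629.1  30.2 168.9] yaw y 90.1 tilt 0.01 F [ 1.1  0.1 -6.4] w 0.293 q [ 0.05  0.4   1.66 -0.    1.09 -1.53]
```

View pics/c19.png

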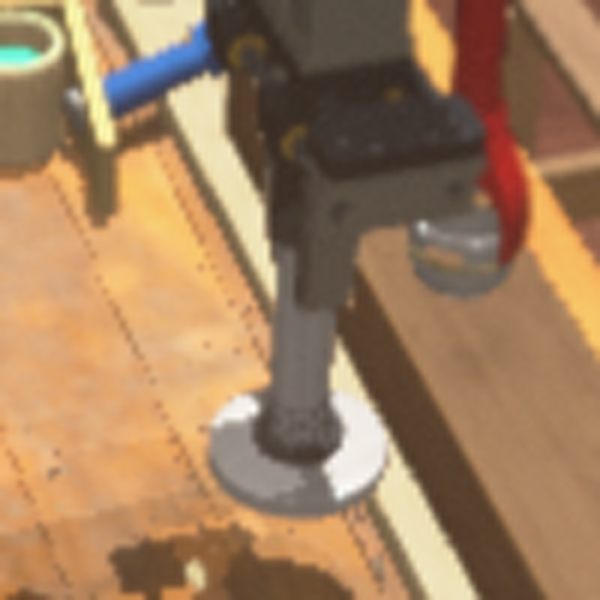

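Emit:
carry_out:
  series: [8,0,0,0,0,0,0,22,0,0,0,0,0,0,38,0,0,0,0,0,0,54,0,0,0,0,0,0,66,0,0,0,0,0,0,74,0,0,0,0,0,0,79,0,0,0,0,0,0,81,0,0,0,0,0,0,81,0,0,0,0,0,0,81,0,0,0,0,0,0]

```text
time: 10.72
position: [631.3, 30.6, 89.6]
eef_rot: [0.708, -0.001, 0.706, 0.001]
contact_force: [-1.9, 0.6, 5.9]
width: 0.291
```

```bash
python3 - <<'E'
from h import *
st(); cv2.imwrite('pics/s11.png',manip.get_image('side')[:,:,::-1])
st()
crop('pics/s11.png','pics/c20.png',310,160,100,100,6)
E
```

```text
t 10.72 pos [631.3  30.6  89.6] yaw y 90.1 tilt 0.21 F [-1.9  0.6  5.9] w 0.291 q [ 0.05  0.49  1.71  0.    0.94 -1.53]
t 10.77 pos [631.3  30.6  89.6] yaw y 90.1 tilt 0.21 F [-1.5  1.5  6.2] w 0.29 q [ 0.05  0.49  1.71  0.    0.94 -1.53]
```

View pics/c20.png

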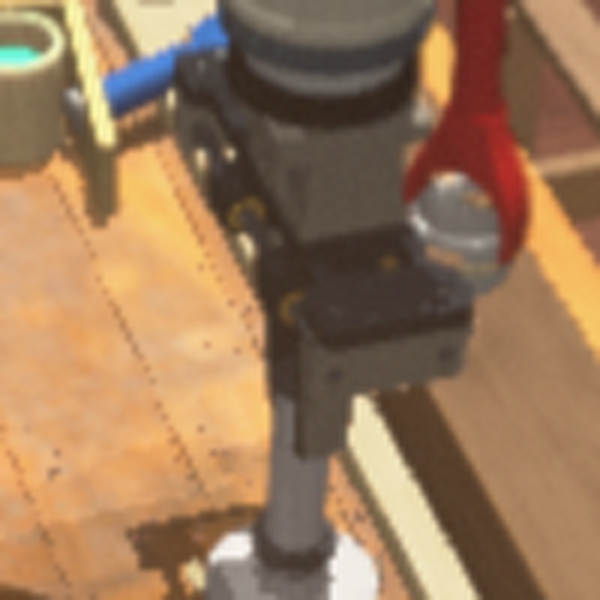

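Emit:
carry_out:
  series: [0,0,0,0,0,0,100,0,0,0,0,0,0,100,0,0,0,0,0,0,100,0,0,0,0,0,0,100,0,0,0,0,0,0,100,0,0,0,0,0,0,100,0,0,0,0,0,0,100,0,0,0,0,0,0,100,0,0,0,0,0,0,100,-20,0,0,0,0,0,100,-50,0,0,0,0,0,100,-85,0,0,0,0,0,100,-110,0,0,0,0,0,100,-110,0,0,0,0,0,100]

```text
time: 11.93
position: [632.6, 30.4, 203.4]
eef_rot: [0.71, -0.001, 0.704, 0.001]
contact_force: [0.8, -0.4, 0.6]
width: 0.997
```

```bash
python3 - <<'E'
from h import *
st(); p=manip.camera_params('wrist'); cv2.imwrite('pics/w12.png',manip.get_image('wrist')[:,:,::-1])
x=(479,-12.5,45); print(proj('wrist',[x],p))
a=np.linspace(0,2*np.pi,25)
st()
E
```

```text
t 11.93 pos [632.6  30.4 203.4] yaw y 90.1 tilt 0.49 F [ 0.8 -0.4  0.6] w 0.997 q [ 0.05  0.36  1.62  0.    1.15 -1.53]
[[266.21502702  25.91168921]]
t 11.98 pos [631.3  30.3 200.7] yaw y 90.1 tilt 0.32 F [-0.3  1.2 -0.2] w 0.999 q [ 0.05  0.36  1.63  0.    1.14 -1.53]
```

View pics/w12.png

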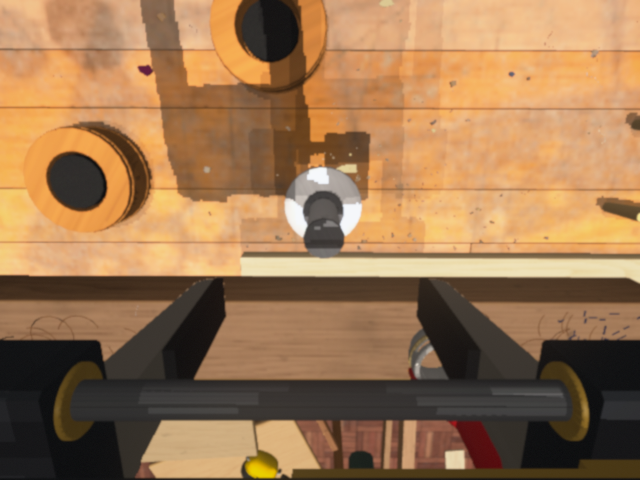

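```bash
python3 - <<'E'
from h import *
from scipy.optimize import least_squares
np.set_printoptions(precision=1,suppress=True)
# points on rack: px in top crop (c1: 4x from 120,180) ; c3 side 5x from (215,150)
T=(np.array([(332,238),(288,462),(148,72),(42,568),(122,203),(80,424),(365,104)],float)+.5)/4-.5+[120,180]
# model pts (centre of wall tops)
M=np.array([(-67,-65,45),(-67,65,45),(70,-150,45),(70,150,45),(60,-65,45),(60,65,45),(-67,-145,45)],float)
def tf(p,M): c,s=np.cos(p[2]),np.sin(p[2]); return np.c_[p[0]+c*M[:,0]-s*M[:,1],p[1]+s*M[:,0]+c*M[:,1],M[:,2]]
f=lambda p:(proj('top',tf(p,M))-T).ravel()
r=least_squares(f,[497,400,1.43]); print(r.x,r.fun)
p=r.x
for n in('top','side'):
    im=cv2.imread(f'pics/{n}0.png'); 
    for a,b in [((70,-150),(70,150)),((60,-140),(60,140)),((-67,-60),(60,-60)),((-67,-70),(60,-70)),((-67,60),(60,60)),((-67,70),(60,70)),((-67,-150),(70,-150)),((-67,150),(70,150)),((-67,-70),(-67,-60))]:
        q=proj(n,tf(p,np.array([(*a,45),(*b,45)],float)))
        cv2.line(im,*[tuple(np.round(v*16).astype(int)) for v in q],(255,0,255),1,cv2.LINE_AA,4)
    cv2.imwrite(f'pics/ov_{n}.png',im)
crop('pics/ov_top.png','pics/c21.png',110,180,120,160,4)
crop('pics/ov_side.png','pics/c22.png',215,140,130,80,6)
move((480,-90,180),0)
for X in (0,): print('pad target world',tf(p,np.array([[0,0,0.],[-67,0,0],[-120,0,0]])))
E
```

```text
[497.5 398.1   1.4] [ 1.4  0.2  1.6  0.3 -1.9 -2.5 -2.1  0.7  1.   0.5 -0.1  0.6 -0.1  0.1]
shift [  19.8 -120.  -151.8] turn [90.1  0.2 -0.3] rows>= 5.0 13.0
pad target world [[497.5 398.1   0. ]
 [488.2 331.8   0. ]
 [480.8 279.3   0. ]]
```

View pics/c21.png

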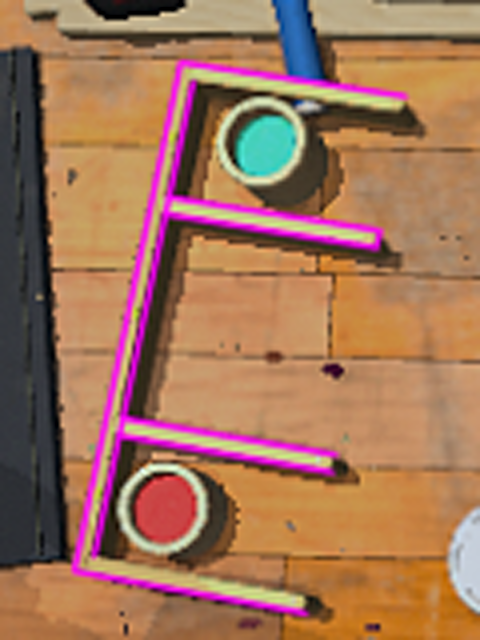

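View pics/c22.png

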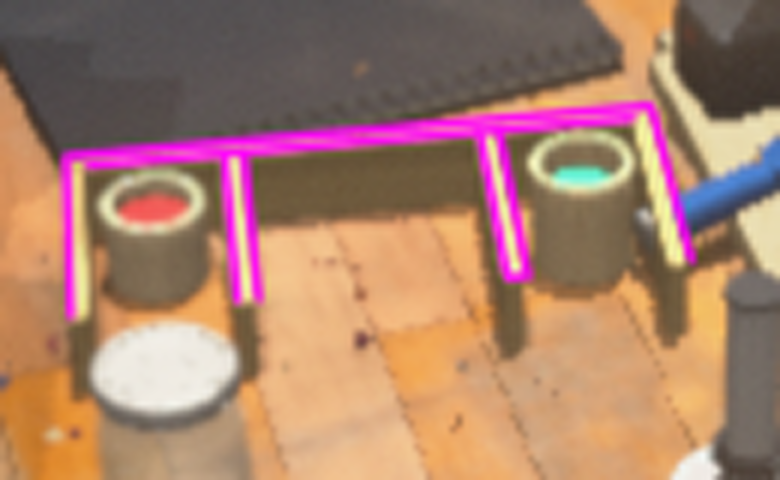

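Emit:
carry_out:
  series: [0,-24,-30,7,0,0,70,0,-48,-60,14,0,0,70,0,-72,-90,21,0,0,70,0,-100,-120,28,0,0,70,0,-130,-152,35,0,0,70,0,-130,-152,42,0,0,70,0,-130,-152,49,0,0,70,0,-130,-152,56,0,0,70,0,-130,-152,63,0,0,70,0,-130,-152,70,0,0,70,0,-130,-152,77,0,0,70,0,-130,-152,84,0,0,70,0,-130,-152,90,0,0,70,0,-130,-152,90,0,0,70,0,-130,-152,90,0,0,70]

```text
time: 13.23
position: [477.1, -100.0, 196.5]
eef_rot: [0.501, 0.498, 0.502, -0.499]
contact_force: [-0.2, -0.2, 0.4]
width: 0.703
```

```bash
python3 - <<'E'
from h import *
st(); cv2.imwrite('pics/w13.png',manip.get_image('wrist')[:,:,::-1]); cv2.imwrite('pics/s13.png',manip.get_image('side')[:,:,::-1])
st(); move((480,-100,45),0)
E
```

```text
t 13.23 pos [ 477.1 -100.   196.5] yaw y 0.3 tilt 0.09 F [-0.2 -0.2  0.4] w 0.703 q [-0.21  0.15  1.93 -0.    1.07 -0.22]
t 13.33 pos [ 477.4 -100.   196.9] yaw y 0.3 tilt 0.06 F [-0.5  0.2 -1. ] w 0.698 q [-0.21  0.15  1.93 -0.    1.07 -0.22]
shift [151.9   2.8   0. ] turn [ 0.33 -0.01  0.05] rows>= 4.0 1.0
```

View pics/w13.png

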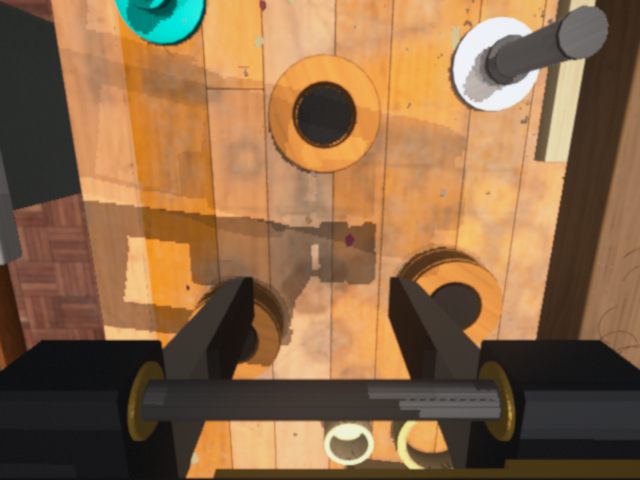

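View pics/s13.png

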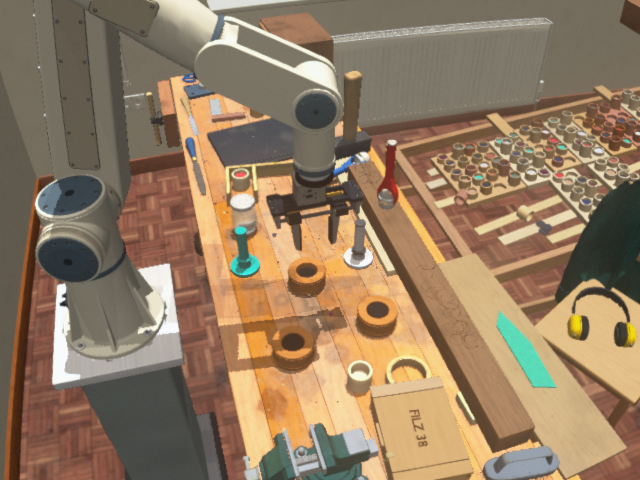

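Emit:
carry_out:
  series: [40,3,0,0,0,0,70,80,3,0,0,0,0,70,120,3,0,0,0,0,70,145,3,0,0,0,0,70,152,3,0,0,0,0,70,152,3,0,0,0,0,70,152,3,0,0,0,0,70]

```text
time: 13.92
position: [481.2, -100.2, 46.2]
eef_rot: [0.501, 0.499, 0.501, -0.499]
contact_force: [-0.4, -0.5, -0.1]
width: 0.698
```

```bash
python3 - <<'E'
from h import *
st(); cv2.imwrite('pics/w14.png',manip.get_image('wrist')[:,:,::-1])
st()
E
```

```text
t 13.92 pos [ 481.2 -100.2   46.2] yaw y 0.2 tilt 0.02 F [-0.4 -0.5 -0.1] w 0.698 q [-0.21  0.37  2.04 -0.    0.73 -0.21]
t 13.97 pos [ 482.  -100.3   46.9] yaw y 0.2 tilt 0.12 F [-0.2 -1.   0.7] w 0.697 q [-0.21  0.37  2.04  0.    0.73 -0.21]
```

View pics/w14.png

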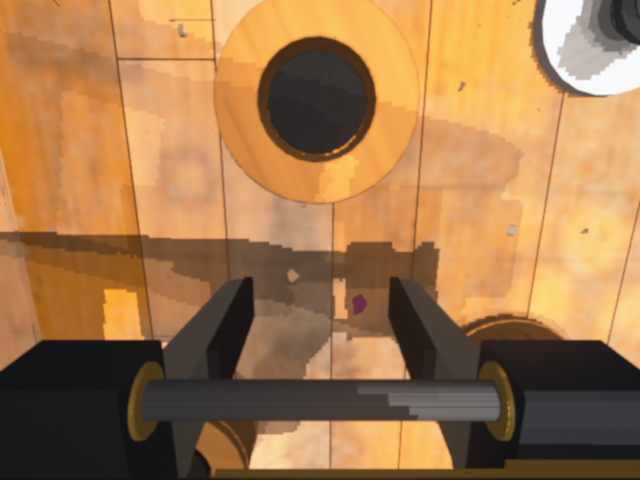

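Emit:
carry_out:
  series: [0,0,-16,0,0,0,70,0,0,-30,0,0,0,70,0,0,-40,0,0,0,70,0,0,-48,0,0,0,70,0,0,-56,0,0,0,70,0,0,-66,0,0,0,70,0,0,-80,0,0,0,70,0,1,-96,0,0,0,70,0,1,-112,0,0,0,70,0,1,-128,0,0,0,70,0,2,-144,0,0,0,70,0,2,-160,0,0,0,70,0,3,-176,0,0,0,70,0,3,-192,0,0,0,70,0,3,-208,0,0,0,70,0,4,-224,0,0,0,70,0,4,-240,0,0,0,70,0,5,-254,0,0,0,70,0,5,-262,0,0,0,70,0,5,-265,0,0,0,70]

```text
time: 15.63
position: [485.2, 166.1, 45.6]
eef_rot: [0.501, 0.499, 0.501, -0.499]
contact_force: [-0.1, 0.1, 0.7]
width: 0.699
```

```bash
python3 - <<'E'
from h import *
st(); p=manip.camera_params('wrist');cv2.imwrite('pics/w15.png',manip.get_image('wrist')[:,:,::-1]); cv2.imwrite('pics/s15.png',manip.get_image('side')[:,:,::-1])
st()
E
```

```text
t 15.63 pos [485.2 166.1  45.6] yaw y 0.2 tilt 0.02 F [-0.1  0.1  0.7] w 0.699 q [0.33 0.4  2.   0.   0.74 0.32]
t 15.73 pos [485.  165.2  45.5] yaw y 0.2 tilt 0.01 F [ 0.6  0.3 -0.2] w 0.701 q [ 0.33  0.4   2.   -0.    0.74  0.32]
```

View pics/w15.png

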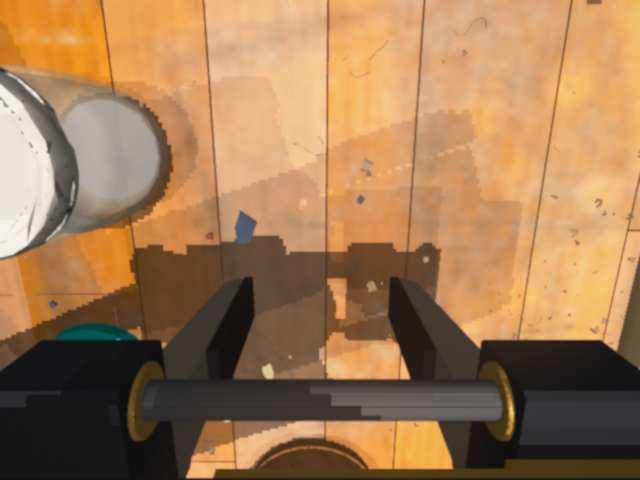

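View pics/s15.png

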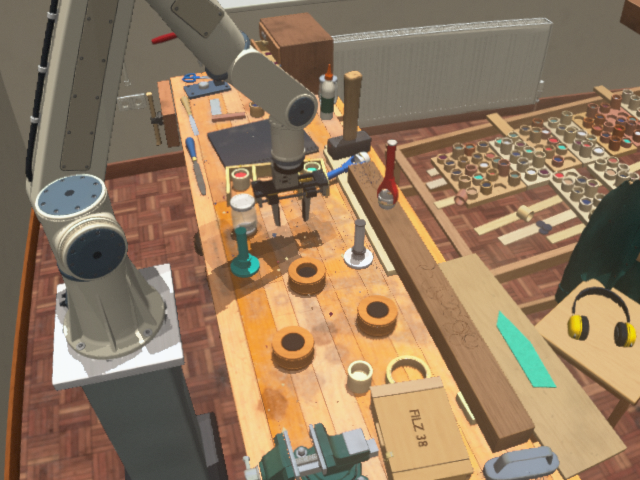

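```bash
python3 - <<'E'
from h import *
print(proj('wrist',[(480,-11,45),(480,35,45)]), proj('side',[(480,-11,45),(485-32,166,24),(485+32,166,24),(480,12,45)]))
crop('pics/s15.png','pics/c23.png',220,140,160,160,5)
E
```

```text
[[312.05334763 551.29050225]
 [311.81813016 493.13821701]] [[306.64620787 268.59396374]
 [279.91507467 231.64183506]
 [302.93014929 227.25941438]
 [304.22664176 262.33776003]]
```

View pics/c23.png

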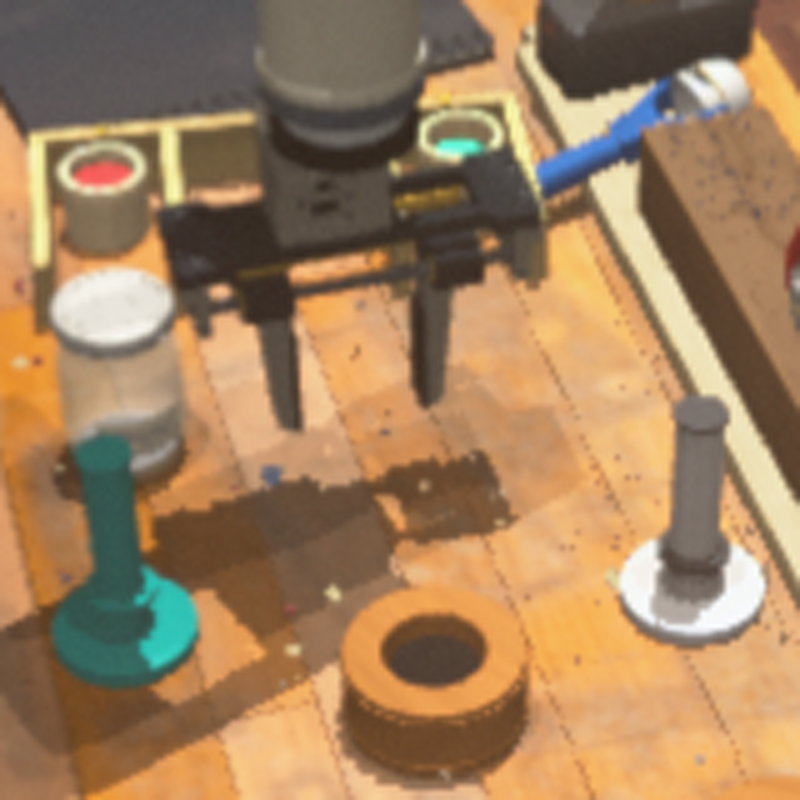

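```bash
python3 - <<'E'
from h import *
st()
p=manip.camera_params('wrist'); s=manip.read_state(); T=np.eye(4); T[:3,:3]=Rt().as_matrix(); T[:3,3]=s['position']
C=np.linalg.inv(T)@p['pose']; print(np.round(C,3))
def pp(pos,yaw):
    T=np.eye(4);T[:3,:3]=down(yaw).as_matrix();T[:3,3]=pos; q=dict(p); q['pose']=T@C; return q
print('w14 pad centre, near/far edges',proj('wrist',[(480,-11,45),(480,35,45),(480,-57,45)],pp((481.2,-100.2,46.2),.2)))
print('w13',proj('wrist',[(480,-11,45),(480,35,45),(480,-57,45)],pp((477.2,-100,196.6),.3)))
# tips in wrist view
for pos in [(20,38),(22,32),(0,32)]:
    X=T@np.array([pos[0],pos[1],10,1]); print(pos,proj('wrist',[X[:3]]))
E
```

```text
t 15.73 pos [485.  165.2  45.5] yaw y 0.2 tilt 0.01 F [ 0.6  0.3 -0.2] w 0.701 q [ 0.33  0.4   2.   -0.    0.74  0.32]
[[ 1.00000e-03 -2.69000e-01  9.63000e-01 -1.79377e+02]
 [ 1.00000e+00 -0.00000e+00 -1.00000e-03  1.74000e-01]
 [ 0.00000e+00  9.63000e-01  2.69000e-01 -7.59700e+01]
 [ 0.00000e+00  0.00000e+00  0.00000e+00  1.00000e+00]]
w14 pad centre, near/far edges [[318.84551569  99.75232116]
 [319.04287042 -19.78677087]
 [318.67461712 203.01432699]]
w13 [[325.05490687 114.38059222]
 [325.51528578  52.65506411]
 [324.62964696 171.42096102]]
(20, 38) [[389.30444113 291.50509826]]
(22, 32) [[378.00225617 290.07899116]]
(0, 32) [[384.1419009  307.29198602]]
```

```bash
python3 - <<'E'
from h import *
s=manip.read_state(); T=np.eye(4); T[:3,:3]=Rt().as_matrix(); T[:3,3]=s['position']
for n,f in(('wrist','w15'),('side','s15')):
    im=cv2.imread(f'pics/{f}.png')
    for sg in(1,-1):
        for z in(-10,10):
            P=[(T@np.array([x,sg*y,z,1]))[:3] for x,y in((22,32),(22,50),(0,50),(0,32))]
            q=proj(n,P); cv2.polylines(im,[np.round(q*16).astype(np.int32)],True,(255,0,255) if z<0 else (0,255,0),1,cv2.LINE_AA,4)
    cv2.imwrite(f'pics/ov_{f}.png',im)
crop('pics/ov_w15.png','pics/c24.png',140,230,360,180,2)
crop('pics/ov_s15.png','pics/c25.png',250,170,80,80,8)
E
```

View pics/c24.png

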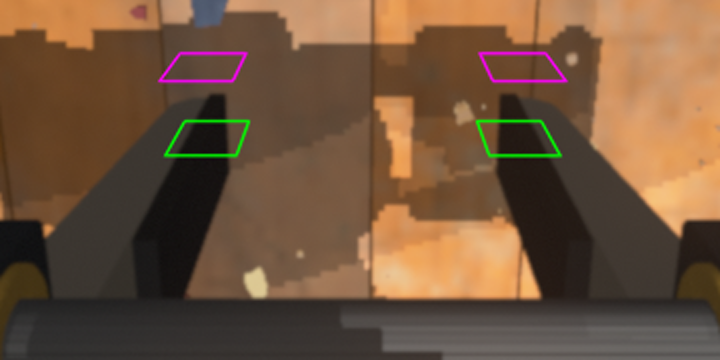

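View pics/c25.png

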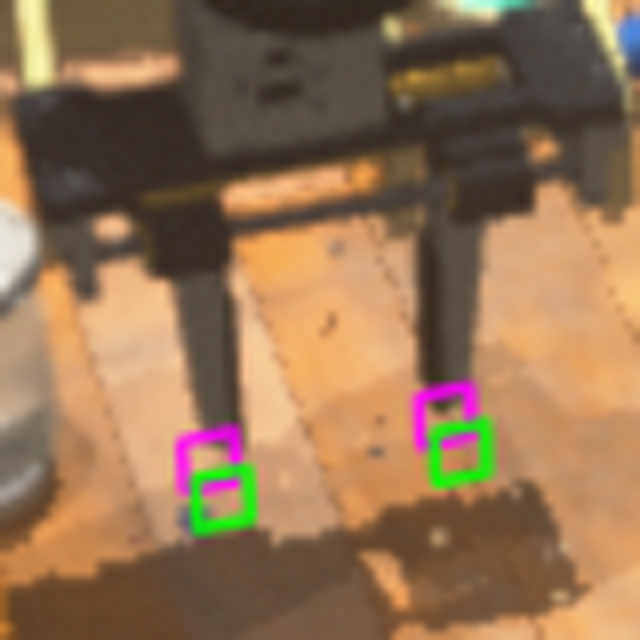

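```bash
python3 - <<'E'
from h import *
s=manip.read_state(); T=np.eye(4); T[:3,:3]=Rt().as_matrix(); T[:3,3]=s['position']
im=cv2.resize(cv2.imread('pics/s15.png')[150:250,230:350],None,fx=6,fy=6,interpolation=cv2.INTER_CUBIC)
for x,c in((-66,(255,0,255)),(-86,(0,255,0))):
    P=[(T@np.array([x,y,z,1]))[:3] for y,z in((-94.5,-37.5),(94.5,-37.5),(94.5,37.5),(-94.5,37.5))]
    q=(proj('side',P)-[230,150])*6; cv2.polylines(im,[np.round(q).astype(np.int32)],True,c,1,cv2.LINE_AA)
cv2.imwrite('pics/c26.png',im)
E
```

```text
(no output)
```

View pics/c26.png

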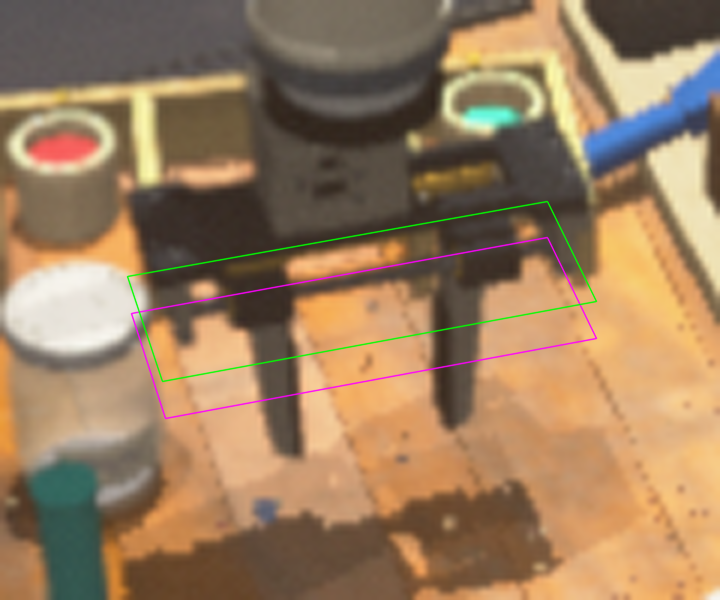

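Emit:
carry_out:
  series: [-25,-5,20,0,0,0,70,-30,-5,60,0,0,0,70,-30,-5,100,0,0,0,70,-30,-5,140,0,0,0,70,-30,-5,180,0,0,0,70,-30,-5,220,0,0,0,70,-30,-5,255,0,0,0,70,-30,-5,265,0,0,0,70,-10,-5,265,0,0,0,70,10,-5,265,0,0,0,70,19,-5,265,0,0,0,70,19,-5,265,0,0,0,70,19,-5,265,0,0,0,70]

```text
time: 16.82
position: [480.2, -99.9, 26.3]
eef_rot: [0.5, 0.499, 0.501, -0.5]
contact_force: [0.3, -0.1, 0.1]
width: 0.701
```

```bash
python3 - <<'E'
from h import *
st(); cv2.imwrite('pics/w16.png',manip.get_image('wrist')[:,:,::-1]); cv2.imwrite('pics/s16.png',manip.get_image('side')[:,:,::-1])
st()
crop('pics/s16.png','pics/c27.png',240,220,160,120,5)
E
```

```text
t 16.82 pos [480.2 -99.9  26.3] yaw y 0.1 tilt 0.09 F [ 0.3 -0.1  0.1] w 0.701 q [-0.21  0.41  2.05  0.    0.68 -0.21]
t 16.92 pos [ 481.3 -100.    27.2] yaw y 0.2 tilt 0.05 F [ 0.1  0.1 -0.6] w 0.7 q [-0.21  0.41  2.05 -0.    0.68 -0.21]
```

View pics/c27.png

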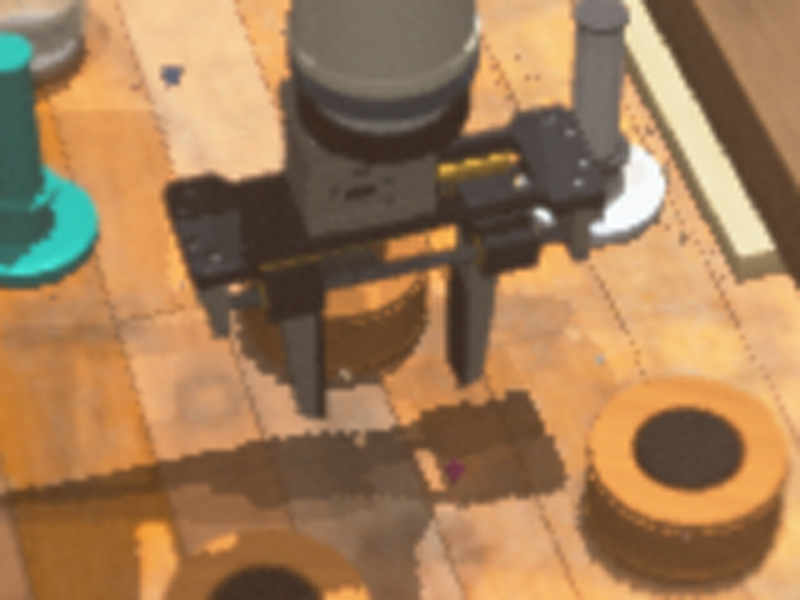

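View pics/w16.png

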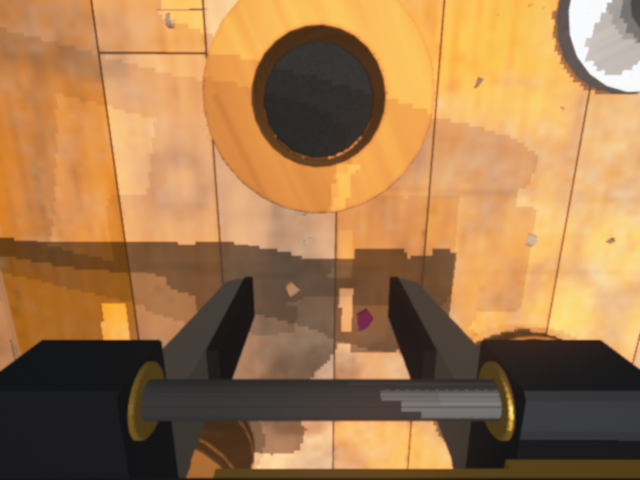

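Emit:
carry_out:
  series: [2,0,-14,0,0,0,70,2,0,-28,0,0,0,70,2,0,-38,0,0,0,70,2,0,-46,0,0,0,70,2,0,-54,0,0,0,70,2,0,-62,0,0,0,70,2,0,-70,0,0,0,70,2,0,-78,0,0,0,70]

```text
time: 17.58
position: [481.2, -21.9, 24.9]
eef_rot: [0.501, 0.499, 0.5, -0.499]
contact_force: [0.3, -6.6, 3.5]
width: 0.697
```

```bash
python3 - <<'E'
from h import *
st(); p=manip.camera_params('wrist'); cv2.imwrite('pics/w17.png',manip.get_image('wrist')[:,:,::-1])
st()
E
```

```text
t 17.58 pos [481.2 -21.9  24.9] yaw y 0.2 tilt 0.08 F [ 0.3 -6.6  3.5] w 0.697 q [-0.05  0.4   2.07 -0.    0.67 -0.05]
t 17.63 pos [481.1 -20.7  24.8] yaw y 0.1 tilt 0.07 F [0.6 0.4 0.7] w 0.7 q [-0.05  0.4   2.07  0.    0.67 -0.05]
```

View pics/w17.png

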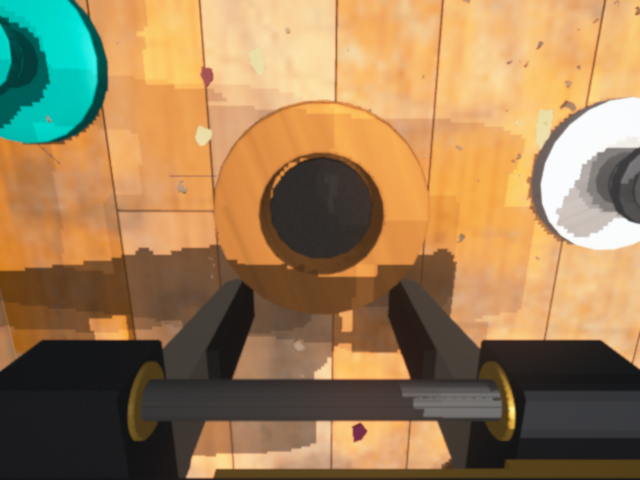

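```bash
python3 - <<'E'
from h import *
print(onz('wrist',[(322,102),(215,215),(428,215),(322,312)],45)-manip.read_state()['position'])
E
```

```text
[[  0.22838504  86.79049559  20.17391354]
 [-44.57285398  41.86839236  20.17391354]
 [ 44.87350572  42.05325003  20.17391354]
 [  0.48651643  -2.68387138  20.17391354]]
```

Emit:
carry_out:
  series: [-2,0,-8,0,0,0,70,-4,0,-20,0,0,0,70,-5,0,-35,0,0,0,70,-5,0,-50,0,0,0,70,-5,1,-65,0,0,0,70,-5,1,-80,0,0,0,70,-5,1,-95,0,0,0,70,-5,2,-110,0,0,0,70,-5,2,-125,0,0,0,70,-5,2,-140,0,0,0,70,-5,3,-155,0,0,0,70,-5,3,-168,0,0,0,70,-5,4,-180,0,0,0,70,-5,4,-190,0,0,0,70,-5,4,-198,0,0,0,70,-5,4,-204,0,0,0,70]

```text
time: 18.97
position: [483.9, 182.7, 29.4]
eef_rot: [0.501, 0.499, 0.501, -0.499]
contact_force: [-0.5, -2.1, -2.7]
width: 0.699
```

```bash
python3 - <<'E'
from h import *
st(); p=manip.camera_params('wrist'); cv2.imwrite('pics/w18.png',manip.get_image('wrist')[:,:,::-1]); cv2.imwrite('pics/s18.png',manip.get_image('side')[:,:,::-1])
st()
crop('pics/s18.png','pics/c28.png',210,130,160,120,5)
E
```

```text
t 18.97 pos [483.9 182.7  29.4] yaw y 0.2 tilt 0.01 F [-0.5 -2.1 -2.7] w 0.699 q [ 0.36  0.43  2.   -0.    0.71  0.36]
t 19.07 pos [484.2 182.8  29.6] yaw y 0.2 tilt 0.03 F [ 0.4 -0.8  0.4] w 0.696 q [0.36 0.43 2.   0.   0.71 0.35]
```

View pics/w18.png

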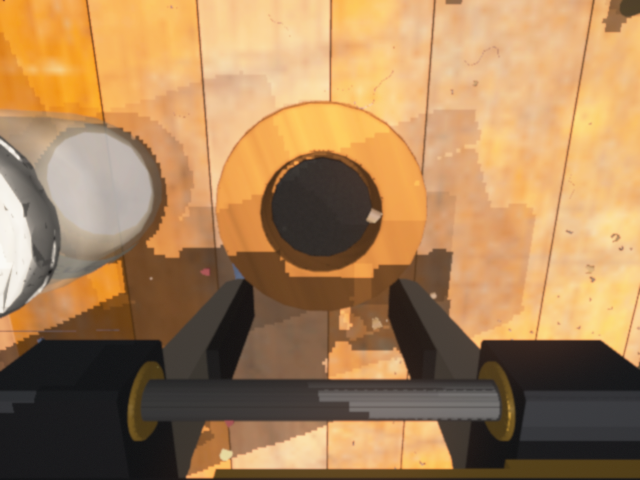

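View pics/c28.png

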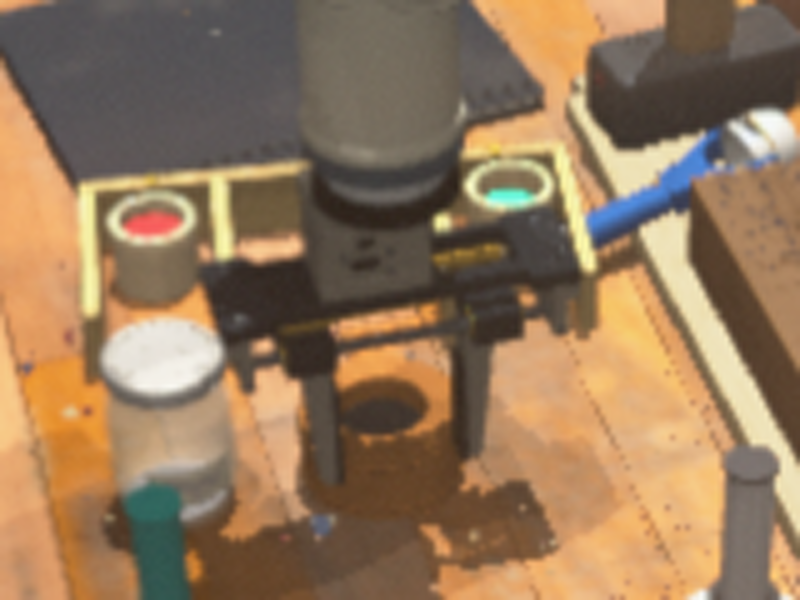

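Emit:
carry_out:
  series: [0,0,-8,0,0,0,70,0,0,-20,0,0,0,70,0,0,-34,0,0,0,70,0,0,-48,0,0,0,70,0,1,-62,0,0,0,70,0,2,-76,0,0,0,70,0,4,-90,0,0,0,70,0,5,-102,0,0,0,70,0,7,-114,0,0,0,70,0,8,-126,0,0,0,70,0,9,-138,0,0,0,70,0,10,-148,0,0,0,70,0,11,-156,0,0,0,70,0,12,-163,0,0,0,70,0,12,-168,0,0,0,70,0,12,-171,0,0,0,70,0,12,-171,0,0,0,70]

```text
time: 20.48
position: [495.8, 353.6, 29.5]
eef_rot: [0.501, 0.5, 0.501, -0.499]
contact_force: [-0.6, -0.5, -0.5]
width: 0.698
```

```bash
python3 - <<'E'
from h import *
st(); p=manip.camera_params('wrist'); cv2.imwrite('pics/w19.png',manip.get_image('wrist')[:,:,::-1])
st()
E
```

```text
t 20.48 pos [495.8 353.6  29.5] yaw y 0.1 tilt 0.04 F [-0.6 -0.5 -0.5] w 0.698 q [0.62 0.54 1.79 0.   0.81 0.61]
t 20.53 pos [495.8 353.5  29.6] yaw y 0.1 tilt 0.06 F [-0.1  0.2  0.5] w 0.699 q [0.62 0.54 1.79 0.   0.81 0.61]
```

View pics/w19.png

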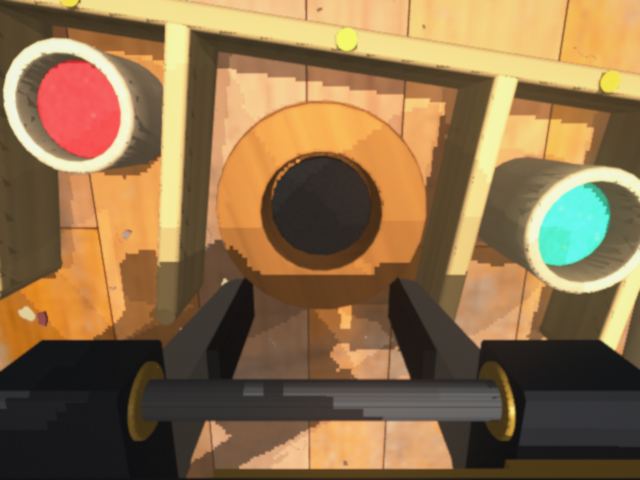

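Emit:
carry_out:
  series: [0,0,15,0,0,0,70,0,-3,40,0,0,0,70,-20,-3,60,0,0,0,70,-60,-3,60,0,0,0,70,-100,-3,60,0,0,0,70,-140,-3,60,0,0,0,70,-180,-3,60,0,0,0,70,-200,-40,60,0,0,0,70,-200,-80,60,0,0,0,70,-200,-120,60,0,0,0,70,-200,-150,60,0,0,0,70,-200,-150,60,0,0,0,70,-200,-150,60,0,0,0,70]

```text
time: 21.62
position: [344.8, 291.8, 229.8]
eef_rot: [0.501, 0.5, 0.501, -0.499]
contact_force: [0.7, 0.2, 0.4]
width: 0.698
```

```bash
python3 - <<'E'
from h import *
st(); p=manip.camera_params('wrist'); cv2.imwrite('pics/w20.png',manip.get_image('wrist')[:,:,::-1]);cv2.imwrite('pics/s20.png',manip.get_image('side')[:,:,::-1]);cv2.imwrite('pics/t20.png',manip.get_image('top')[:,:,::-1])
st()
E
```

```text
t 21.62 pos [344.8 291.8 229.8] yaw y 0.2 tilt 0.08 F [0.7 0.2 0.4] w 0.698 q [0.7  0.05 1.96 0.   1.13 0.7 ]
t 21.77 pos [346.8 292.5 229.6] yaw y 0.1 tilt 0.06 F [-0.1 -0.1  0.5] w 0.699 q [ 0.7   0.05  1.96 -0.    1.13  0.7 ]
```

View pics/w20.png

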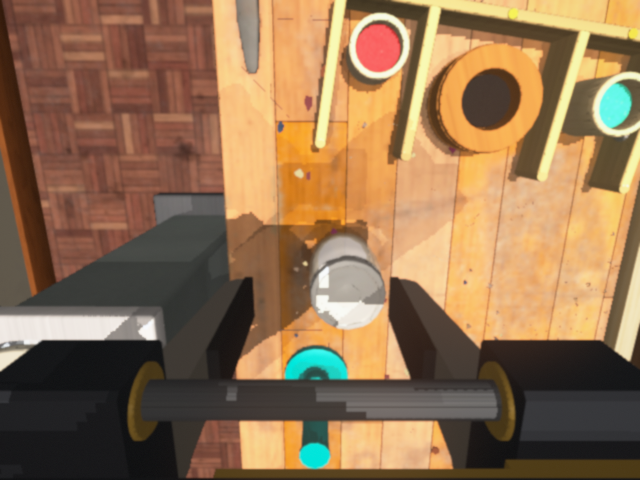

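View pics/s20.png

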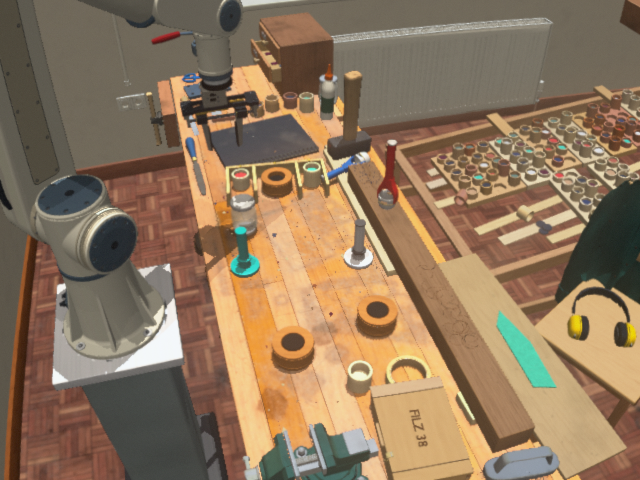

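View pics/t20.png

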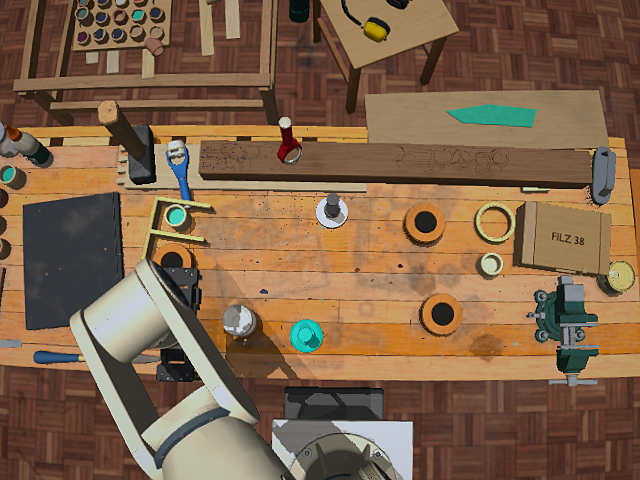

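```bash
python3 - <<'E'
from h import *
crop('pics/s20.png','pics/c29.png',220,140,130,80,6)
r=np.array([497.5,398.1]); print(onz('side',[(277,175)],45), proj('side',[(497.5,398,45),(488.2,331.8,0)]))
E
```

```text
[[498.34443039 394.22955323  45.        ]] [[276.44068103 174.34026206]
 [279.16455698 199.98025591]]
```

View pics/c29.png

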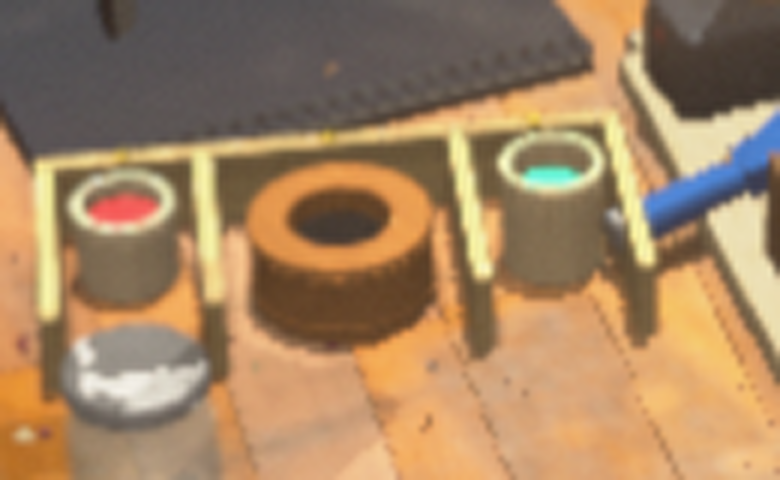

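```bash
python3 -c "
from h import *
print(manip.hand_in()); st()"
```

```text
the job is handed in; nothing more can be done
None
the job is handed in; nothing more can be done
```

The soft pad is in the middle bay, the gauge is standing on the bench, and I handed the job in at about 21.8 s. The hand-in reports no verdict.

- **Finding the soft pad:** I gauged only one pad, the one nearest the middle of the bench at about (480, −12) mm. The first press landed about 16 mm off centre with the gauge tilted roughly 0.1 rad. I straightened it and pressed again on the middle, with about 28 N and the foot flat on the rim. The reading ring showed about 13 mm of sink, and the cushion stayed visibly sunken afterwards. I did not gauge the other two pads.
- **Gauge:** I stood it upright on the bench at about (631, 30) mm.
- **Pushing:** The first push passed over the pad without moving it. The fingertips sat about 20 mm higher than the interface text says. I lowered the tool and pushed again, and the pad followed the fingers into the bay.
- **Last checks:**
  - In the last pictures the pad's centre is about 2 to 6 mm short of the bay centre, along the bay, so its rim is roughly 15 mm inside the mouth. It is flat and still dented.
  - The gauge, both other pads, the jar and the cups are upright, and the ones I was to leave look unmoved. I judged those by eye rather than measuring them.
  - The arm is clear, with no contact force.

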